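# Refit the washer, spacer and slotted hub on a centrifuge drive spindle

## Task

Rebuild the stack on the centrifuge drive's stepped spindle in order of size: the wide thrust washer first, flat down on the bearing seat, then the spacer ring on top of it, then the slotted drive hub, turned until its slots drop over the spindle's drive key and it sits fully home on the spacer. Slide each part down slowly and gently, never letting it fall down the spindle and never pressing on the drive or the stack with more than 25 N, leave all three lying still on the spindle, and do not disturb the rotor, the oil bottle or the screwdriver.

Things in the scene. Friction and masses are not known exactly. Their poses are not given: they have to be found in the camera images.
- seat (a point): Centre of the bearing seat: the flat grey face, 74 mm wide, on top of the centrifuge drive, about 96 mm above the bench; z up. The steel spindle stands straight up from here on this axis. The washer goes flat on this face, the spacer on the washer (its underside 10 mm above the seat), the hub on the spacer (its underside 22 mm above the seat).
- spindle_tip (a point): Top end of the spindle, 40 mm above the seat on its axis. Spindle diameters by height above the seat: 26 mm from 0 to 7, tapering to 22 at 9; 20 mm from 9 to 18, tapering to 15 at 20.5; 12 mm from 20.5 to 37, tapering to 6 mm at the top. Its angle is not reported and differs each time; it is stiff to turn (0.35 N m).
- key (a point): Centre of the drive key on the spindle's axis, 24.4 mm above the seat: a flat steel bar through the 12 mm part of the spindle, 18 mm long from end to end, 5 mm wide, 4 mm high (underside 22.4 mm, flat top 26.4 mm above the seat). Which way it points is not reported (the axes given here are the drive's) and must be felt or seen; the hub has to be turned onto it.
- drive: The centrifuge drive: dark ribbed motor can 90 mm wide on a 132 mm round flange over a 150 mm square plate; origin on the spindle's axis at bench level, 96 mm below the seat, z up. It stands on rubber mounts: seat and spindle give straight down about 1 mm for each 6 N of push (7 mm at most) and spring back.
- washer_mid (a point): Thrust washer: plain steel ring, 62 mm outside, 27.2 mm bore, 10 mm high, about 190 g, lying flat in the tray. The point is its centre, half-way up (5 mm above its underside); z along its axis. Either face may go down.
- washer: The thrust washer; origin at the centre of its underside.
- spacer_mid (a point): Spacer ring, a plain steel ring 48 mm outside, 21.2 mm bore, 12 mm high, about 140 g, lying flat in the tray. The point is its centre, half-way up (6 mm above its underside), z along its axis.
- spacer: The spacer ring; origin at the centre of its underside.
- hub_mid (a point): Slotted drive hub: steel ring, 38 mm outside, 13.4 mm bore, 20 mm high, about 150 g, standing in the tray slots down. Two slots 6.6 mm wide, 7 mm deep cross its underside at right angles, along its x and y: the key fits every quarter turn, to within about 5 degrees. The point is its centre, half-way up; z up.
- hub: The slotted hub; origin at the centre of its underside. Not in line with the key, it is stopped with its underside on the key, 26.4 mm above the seat; in line it drops 4.4 mm further, onto the spacer.
- tray: Shallow dark steel tray lined with black rubber, 180 mm (its x) by 370 mm (its y), floor 3 mm thick, rim 8 mm high, fixed to the bench; the three parts lie on it in a row along its y, about 112 mm apart, in any order. Origin at the centre of its underside.
- rotor: Bystander: loose aluminium centrifuge rotor, 156 mm wide, 58 mm high, 1.2 kg; origin at the centre of its underside.
- oil: Bystander: small amber oil bottle with black cap, 32 mm wide, 85 mm high, upright; origin at the centre of its underside.
- driver: Bystander: screwdriver with black handle, 170 mm long, lying on the bench; origin at its underside, x along its length towards the blade.
There are look-alikes about, which are no part of the job. What is shaped like the hub but turquoise is not meant.

How it is judged:
On the way, in this order (a step that is already met when the one before it is completed fails the run):
1. the thrust washer lies flat on the bearing seat, round the spindle (within 2 mm in height and 3 mm of its axis) (horizontal distance between washer_mid and seat below 0.003 m and z of washer_mid in the frame of seat between 0.003 and 0.007 m), for 0.2 s.
2. the spacer lies flat on the washer, round the spindle (z of washer_mid in the frame of seat below 0.007 m and horizontal distance between spacer_mid and seat below 0.003 m and z of spacer_mid in the frame of seat between 0.014 and 0.018 m), for 0.2 s.
At the end, for the whole second after the job is handed in: On the spindle, from the seat up: washer, spacer, hub, each within 3 mm of the spindle's axis and within 2 mm of its home height (the hub level and dropped over the drive key, its underside on the spacer, 22 mm above the seat), all released and at rest (all of step 2 and horizontal distance between each of washer_mid, hub_mid and seat below 0.003 m and z of washer_mid in the frame of seat above 0.003 m and z of hub_mid in the frame of seat between 0.03 and 0.034 m and angle between the z axis of hub_mid and the z axis of seat, either way round below 0.08 rad and linear speed of each of washer, spacer, hub below 0.02 m/s); the robot touches nothing.
It fails at once if a part strikes or presses on the drive or on the part below it with more than 25 N (contact force between any of washer, spacer, hub and drive above 25 N or contact force between spacer and washer above 25 N or contact force between hub and spacer above 25 N).
It fails at once if a part falls or is thrust down the spindle at over 0.2 m/s (the hub's own last drop over the key excepted) ((horizontal distance between washer_mid and seat below 0.015 m and z of washer_mid in the frame of seat below 0.043 m and linear speed of washer above 0.2 m/s) or (horizontal distance between spacer_mid and seat below 0.015 m and z of spacer_mid in the frame of seat below 0.044 m and linear speed of spacer above 0.2 m/s) or (horizontal distance between hub_mid and seat below 0.015 m and z of hub_mid in the frame of seat between 0.0365 and 0.048 m and linear speed of hub above 0.2 m/s)).
It fails at once if the robot presses on the drive with more than 25 N (contact force between the arm and drive above 25 N).
It fails at once if the rotor, the oil bottle or the screwdriver is moved by more than 20 mm (distance of any of rotor, oil, driver from where it was at the start of the episode above 0.02 m).
It also fails if it takes over 72 s, if anything falls off the work surface, if the arm or the gripper's body presses on something with over 40 N, if the wrist force passes 120 N, or if a joint passes its speed limit or range.

## Robot

A 6-joint arm with a two-finger parallel gripper is mounted at the origin on the work surface. World frame = base frame: x ahead of the robot, y to its left, z up, the work surface at z = 0. Lengths are in m, angles in rad, forces in N, time in s.
With the tool pointing down it reaches from about 0.25 to 0.775 m from the base axis. Payload 8.9 kg.
Tool frame: the origin (TCP) lies at the very end of the fingers, on their centre line; the grasp point (between the pads) lies 19 mm behind it; z points along the fingers, y is the direction in which the jaws open and shut (so a half turn about z gives the same grasp; the last joint's range is limited). The gripper opens to 85 mm and grips with 20 to 120 N. Pads are 22 mm wide; open, the fingers measure 114 mm over their backs; the gripper's body (76 mm by 85 mm) begins 54 mm behind the grasp point. The pads swing forward as they close: fully open they stand 13 mm farther back than shut.
Start: joints at [1.038, 0.291, -0.153, 1.127, 0, 1.431], TCP at [0.201, 0.485, 0.231] pointing down, gripper open.
Joint ranges: [-2.52, 2.52], [-0.91, 1.74], [-1.3, 1.37], [-1.96, 2.02], [-1.52, 1.47], [-3.14, 3.14]. Speed limits (rad/s): [2.22, 2.22, 2.79, 3.14, 3.14, 3.14].

## Interface

Orientations are given as a unit quaternion [x, y, z, w].
In Python, from bench import arm gives the robot as it stands.
- The arm moves only by the tool step_arm, never from a script. Its argument "series" is text: rows parted by semicolons, each of 7 numbers parted by spaces: the shift along the tool's x, y, z each as a share of 25 cm, from -1 to 1, then the turn, a rotation vector about the tool's x, y, z each as a share of pi/2 rad, from -1 to 1, then the opening, from 0 (shut) to 1 (fully open). In form: x y z ax ay az hand; .... A call has 1 to 12 rows; each row is the pose to reach, as a shift and turn from the pose commanded when the call began, along the tool's axes at that moment; what a row does not reach only later rows make up. A row lasts 1/10 s, in which the tool goes at most 50 mm and 8.59 degrees, less where a joint would pass 70% of its speed; a pose out of reach is approached as far as the arm can. A call with a number of a shift or a turn outside -1 to 1 is refused whole. A call with a gripper value outside its range is refused whole. The fingers move at their own pace and stop on an object; the grip force is fixed at half the most. Time passes only in rows, so rows that repeat a pose let the fingers close. It gives the time, the measured TCP pose, the force and the opening at its end, in the units of the state.
- arm.get_obs(): the state, without advancing time (a new reading comes with each control period).
- arm.snapshot(name): name is "scene" or "top" or "wrist"; returns the picture (384x512x3 uint8, blue, green, red); there is no depth.
- arm.camera_params(name): a dict with "camera_matrix" (3x3 intrinsics, pixels), "k1" (the pictures are not rectified: a ray, as slopes to the right and down, at radius r is drawn at 1 + k1 r^2 times it, then the intrinsics apply), "cam_to_world" (4x4, takes a point from camera to world coordinates). Camera axes: x right, y down, z forward; pixel columns grow to the right and rows downward; lengths in m; the calibration is good to about 2 mm. A picture is of the moment at which its call begins: read the wrist's pose just before it. camera_params takes no time and is no camera call; for the wrist camera it gives the pose at the moment of the call.
- arm.job_done(): hands the job in, once; it reports no verdict.
The state is a dict: "time": time; "joint_positions": joint angles; "qvel": joint speeds; "joint_torque": joint torques, N m; "eef_pos": TCP position; "orientation": TCP orientation; "ft_force": force on the tool from outside, world axes, zero at the start; "wrist_torque": the same for the moment, N m; "width": finger opening in m.
Only numpy, scipy, OpenCV 4.12 (cv2) and the standard library are available. Lean on these libraries where they do the work, as an engineer would, in place of code of your own. Each camera call takes 0.05 s, during which the arm holds its last target.

## Working session

There is one attempt and no reset: what is moved stays moved. The work goes in short steps, Python scripts to look and compute and a tool call to move; the robot and the scene stay as the last step left them, time stands still between calls to the robot, and variables do not carry over. Pictures are saved under pics/ and viewed, and the job is handed in when it is done.

Besides the shell and the picture viewer there is one more tool, called after "Call:" as name(argument=value, ...) on one line, values as JSON. step_arm: Moves the arm, as the interface text tells. Shift numbers are shares of 25 cm and turn numbers shares of pi/2 rad, none past 1 either way. Its arguments: {"type":"object","properties":{"series":{"type":"string"}},"required":["series"]}

```bash
ls; mkdir -p pics
python3 - <<'E'
from bench import arm
import cv2
o=arm.get_obs()
for k in o: print(k,o[k])
for n in("scene","top","wrist"):
    p=arm.camera_params(n); print(n,p)
    cv2.imwrite(f"pics/{n}0.png",arm.snapshot(n))
E
```

```text
pics
time 0.0
joint_positions [ 1.03770689e+00  2.91279058e-01 -1.54133464e-01  1.12670181e+00
  1.75984697e-05  1.43150222e+00]
qvel [-0.00086377  0.00128453 -0.00176037 -0.00167865 -0.00088399 -0.00016561]
joint_torque [-5.96403952e-04 -5.37142861e+01  3.31372368e+01  1.60664180e-02
 -2.06311829e-04 -3.26715406e-05]
eef_pos [0.20120142 0.4844359  0.23073028]
orientation [ 1.95627852e-01  9.80677984e-01 -6.19208380e-04 -2.25708287e-04]
ft_force [ 0.05586663 -0.20458921 -0.47987859]
wrist_torque [ 0.0210396   0.01276219 -0.02027956]
width 0.08567857923709986
scene {'camera_matrix': array([[362.56717159,   0.        , 255.29617175],
       [  0.        , 362.56717159, 190.11639036],
       [  0.        ,   0.        ,   1.        ]]), 'k1': 0.024107999972913328, 'cam_to_world': array([[-0.01475498,  0.70178234, -0.71223861,  1.15625195],
       [ 0.99985453,  0.00426   , -0.01651587,  0.08666958],
       [-0.00855641, -0.71237869, -0.70174311,  0.67649869],
       [ 0.        ,  0.        ,  0.        ,  1.        ]])}
top {'camera_matrix': array([[354.45374282,   0.        , 254.7088
[... 265 characters left out ...]
.04169219],
       [ 0.00196181, -0.20011824, -0.97976979,  0.97074869],
       [ 0.        ,  0.        ,  0.        ,  1.        ]])}
wrist {'camera_matrix': array([[305.76950089,   0.        , 253.29008304],
       [  0.        , 305.76950089, 187.10335127],
       [  0.        ,   0.        ,   1.        ]]), 'k1': -0.07948019366736832, 'cam_to_world': array([[ 3.83303064e-01,  8.79243732e-01,  2.82859012e-01,
         1.28446947e-01],
       [ 9.23622396e-01, -3.64668107e-01, -1.18062871e-01,
         5.13651820e-01],
       [-6.56379354e-04,  3.06508779e-01, -9.51867605e-01,
         3.74385915e-01],
       [ 0.00000000e+00,  0.00000000e+00,  0.00000000e+00,
         1.00000000e+00]])}
```

View pics/scene0.png

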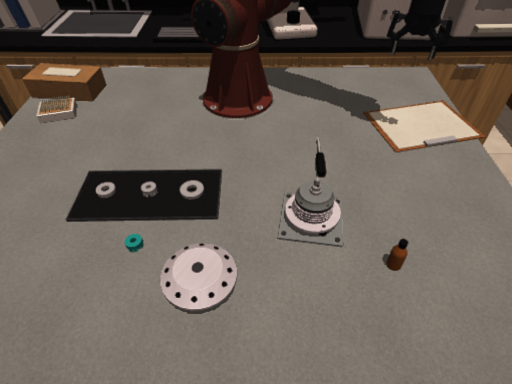

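View pics/top0.png

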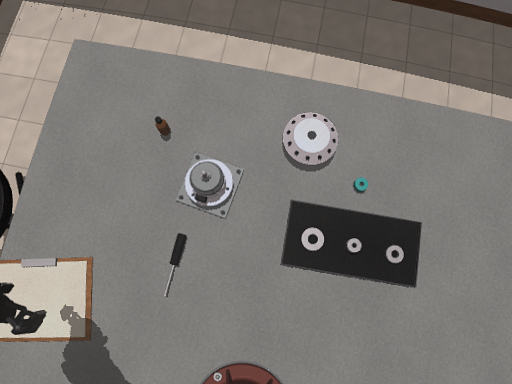

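View pics/wrist0.png

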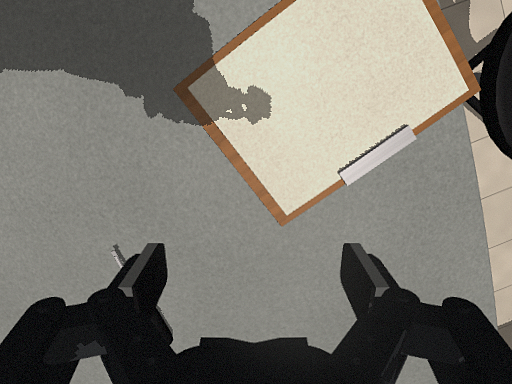

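The washer (top image ~313,239), hub (~354,245) and spacer (~395,254) lie in the tray, and the drive is at ~(205,182). Next I'll measure them.

```bash
cat > h.py <<'E'
import numpy as np, cv2
from scipy.spatial.transform import Rotation as R
def ray(p,uv):
    K=p["camera_matrix"]; d=np.array([(uv[0]-K[0,2])/K[0,0],(uv[1]-K[1,2])/K[1,1]]); s=d.copy()
    for _ in range(20): s=d/(1+p["k1"]*(s@s))
    T=p["cam_to_world"]; v=T[:3,:3]@np.array([s[0],s[1],1]); return T[:3,3],v/np.linalg.norm(v)
def onz(p,uv,z):
    o,v=ray(p,uv); return o+v*(z-o[2])/v[2]
def proj(p,X):
    T=p["cam_to_world"]; c=T[:3,:3].T@(np.asarray(X)-T[:3,3]); s=c[:2]/c[2]; s=s*(1+p["k1"]*(s@s)); K=p["camera_matrix"]
    return np.array([K[0,0]*s[0]+K[0,2],K[1,1]*s[1]+K[1,2]])
def tri(rays):
    A=np.zeros((3,3));b=np.zeros(3)
    for o,v in rays:
        M=np.eye(3)-np.outer(v,v);A+=M;b+=M@o
    return np.linalg.solve(A,b)
def shares(o,target,yaw=None):
    """tool-frame shift shares from measured pose to world target"""
    Rm=R.from_quat(o["orientation"]).as_matrix()
    return Rm.T@(np.asarray(target)-o["eef_pos"])/0.25
E
python3 - <<'E'
from h import *
from bench import arm
pt=arm.camera_params("top");ps=arm.camera_params("scene")
t=cv2.imread("pics/top0.png");s=cv2.imread("pics/scene0.png")
for n,im,p,roi in(("top",t,pt,(275,195,430,290)),("scene",s,ps,(70,165,228,222))):
    g=im.max(2); m=np.zeros_like(g);x0,y0,x1,y1=roi
    m[y0:y1,x0:x1]=(g[y0:y1,x0:x1]>90)
    cs,_=cv2.findContours(m,cv2.RETR_EXTERNAL,cv2.CHAIN_APPROX_NONE)
    for c in cs:
        if 60<cv2.contourArea(c)<1500:
            e=cv2.fitEllipse(c);print(n,e,onz(p,e[0],.008))
cv2.imwrite("pics/tz.png",cv2.resize(t[140:230,160:260],None,fx=6,fy=6,interpolation=cv2.INTER_CUBIC))
cv2.imwrite("pics/sz.png",cv2.resize(s[165:255,265:365],None,fx=6,fy=6,interpolation=cv2.INTER_CUBIC))
cv2.imwrite("pics/tt.png",cv2.resize(t[195:290,275:430],None,fx=5,fy=5,interpolation=cv2.INTER_CUBIC))
E
```

```text
scene ((147.9042205810547, 186.48255920410156), (9.136665344238281, 14.921820640563965), 77.83016967773438) [ 0.46572369 -0.21478348  0.008     ]
scene ((104.81158447265625, 188.17153930664062), (11.851960182189941, 19.179428100585938), 71.96649932861328) [ 0.47284306 -0.32712586  0.008     ]
scene ((191.3364715576172, 188.2489013671875), (15.989923477172852, 23.491552352905273), 81.05940246582031) [ 0.47174411 -0.0983495   0.008     ]
scene ((153.80563354492188, 192.8300323486328), (59.987667083740234, 185.26373291015625), 91.23706817626953) [ 0.48946159 -0.19398229  0.008     ]
```

View pics/tz.png

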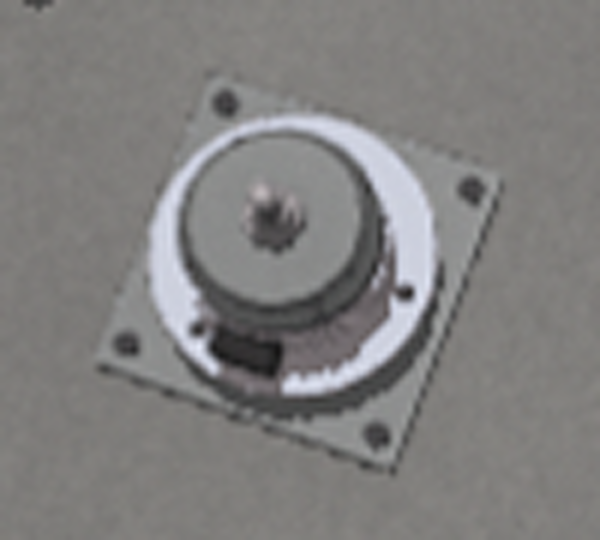

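View pics/sz.png

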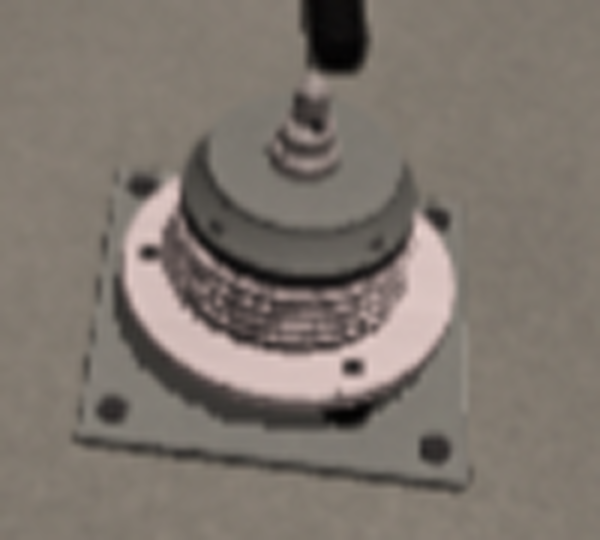

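View pics/tt.png

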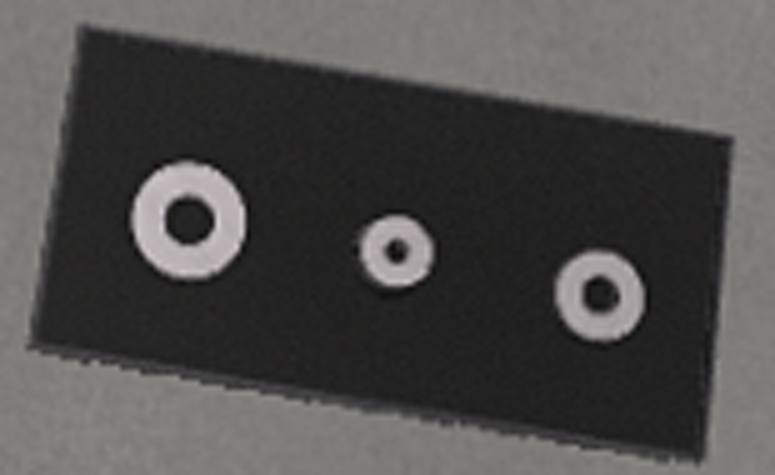

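Run:
```python
from h import *
from bench import arm
pt=arm.camera_params("top");ps=arm.camera_params("scene")
t=cv2.imread("pics/top0.png");s=cv2.imread("pics/scene0.png")
def ell(n,im,p,c,r,z,thr=95):
    x,y=c;g=im[y-r:y+r,x-r:x+r].max(2);g=cv2.resize(g,None,fx=4,fy=4,interpolation=cv2.INTER_CUBIC)
    cs,_=cv2.findContours((g>thr).astype(np.uint8),cv2.RETR_EXTERNAL,cv2.CHAIN_APPROX_NONE)
    k=max(cs,key=cv2.contourArea);e=cv2.fitEllipse(k);u=((e[0][0]+.5)/4-.5+x-r,(e[0][1]+.5)/4-.5+y-r)
    print(n,np.round(u,2),np.round(np.array(e[1])/4,2),onz(p,u,z)); 
ell("washer t",t,pt,(313,239),16,.011);ell("washer s",s,ps,(191,190),14,.011)
ell("spacer t",t,pt,(395,254),14,.013);ell("spacer s",s,ps,(106,189),13,.013)
ell("hub t",t,pt,(354,245),11,.018);ell("hub s",s,ps,(149,188),11,.015)
# seat face by hand: ellipse in tz.png approx centre (272,214) -> seat ; sz.png tip (314,78)
ut=(160+(272+.5)/6-.5,140+(214+.5)/6-.5)
print("seat t",ut,onz(pt,ut,.096))
us=(265+(314+.5)/6-.5,165+(75+.5)/6-.5); print("tip s",us,onz(ps,us,.136))
o=arm.get_obs()
Rm=R.from_quat(o["orientation"]).as_matrix();print(Rm.round(3))
p=arm.camera_params("wrist")["cam_to_world"]; print("cam in tool",Rm.T@(p[:3,3]-o["eef_pos"]),(Rm.T@p[:3,:3]).round(3))
```

```text
washer t [312.29 238.63] [22.58 23.3 ] [ 0.47146668 -0.09725855  0.011     ]
washer s [191.3  188.34] [16.63 23.84] [ 0.47514464 -0.0975787   0.011     ]
spacer t [394.49 253.68] [17.03 18.16] [ 0.47466373 -0.32389672  0.013     ]
spacer s [104.76 188.25] [12.34 19.7 ] [ 0.47824681 -0.32408288  0.013     ]
hub t [353.8  244.82] [13.8  14.53] [ 0.47623322 -0.2092035   0.018     ]
hub s [148.   186.45] [10.17 15.21] [ 0.47281368 -0.21140114  0.015     ]
seat t (204.91666666666666, 175.25) [0.56630212 0.21094286 0.096     ]
tip s (316.9166666666667, 177.08333333333334) [0.56602281 0.20882218 0.136     ]
[[-0.923  0.384 -0.   ]
 [ 0.384  0.923 -0.001]
 [ 0.    -0.001 -1.   ]]
cam in tool [ 0.07842719 -0.00116363 -0.14359149] [[ 0.    -0.952 -0.307]
 [ 1.     0.     0.001]
 [-0.    -0.307  0.952]]
```

Run:
```python
from h import *
from bench import arm
o=arm.get_obs();print(shares(o,[.560,.213,.215]), shares(o,[.38,.35,.231]))
```

```text
[-1.74185363 -0.45249827  0.06364556] [-8.66700283e-01 -2.22723749e-01 -4.66029195e-04]
```

Call:
step_arm(series="-0.22 -0.06 0 0 0 0 1; -0.44 -0.12 0 0 0 0 1; -0.66 -0.17 0 0 0 0 1; -0.87 -0.226 0 0 0 0 1; -0.87 -0.226 0 0 0 0 1")

```text
time: 0.65
eef_pos: [0.3832, 0.3468, 0.2311]
orientation: [0.197, 0.98, -0.0, 0.0]
ft_force: [0.6, -0.2, 0.1]
width: 0.0854
```

Call:
step_arm(series="-0.22 -0.06 0.02 0 0 0 1; -0.44 -0.12 0.04 0 0 0 1; -0.66 -0.17 0.06 0 0 0 1; -0.87 -0.226 0.06 0 0 0 1; -0.87 -0.226 0.06 0 0 0 1; -0.87 -0.226 0.06 0 0 0 1; -0.87 -0.226 0.06 0 0 0 1")

```text
time: 1.35
eef_pos: [0.5595, 0.2132, 0.2157]
orientation: [0.196, 0.981, -0.0, -0.001]
ft_force: [-1.1, 0.3, 0.3]
width: 0.0855
```

```bash
cat > w.py <<'E'
import sys
from h import *
from bench import arm
import pickle
def shot(name,cam="wrist"):
    o=arm.get_obs();p=arm.camera_params(cam);im=arm.snapshot(cam)
    cv2.imwrite(f"pics/{name}.png",im);pickle.dump((o,p),open(f"pics/{name}.pkl","wb"))
    print(o["time"],o["eef_pos"].round(4),R.from_quat(o["orientation"]).as_matrix().round(3).tolist(),o["ft_force"].round(2),o["width"].round(4))
if __name__=="__main__": shot(sys.argv[1],*(sys.argv[2:]))
E
python3 w.py d1; python3 -c "
import cv2;i=cv2.imread('pics/d1.png');cv2.imwrite('pics/d1z.png',cv2.resize(i,(768,576),interpolation=cv2.INTER_CUBIC))"
```

```text
Traceback (most recent call last):
  File "w.py", line 9, in <module>
    if __name__=="__main__": shot(sys.argv[1],*(sys.argv[2:]))
                             ~~~~^^^^^^^^^^^^^^^^^^^^^^^^^^^^^
  File "w.py", line 8, in shot
    print(o["time"],o["eef_pos"].round(4),R.from_quat(o["orientation"]).as_matrix().round(3).tolist(),o["ft_force"].round(2),o["width"].round(4))
                                                                                                                             ^^^^^^^^^^^^^^^^
AttributeError: 'float' object has no attribute 'round'
```

View pics/d1z.png

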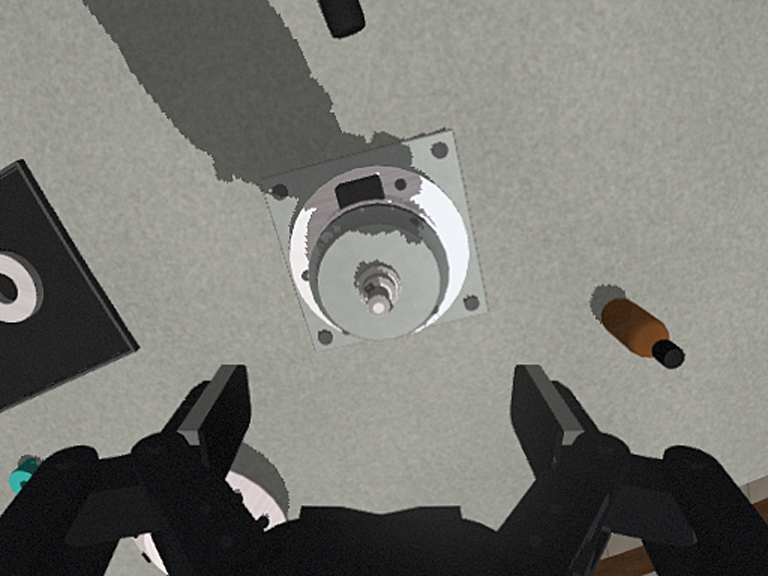

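The drive is sharp, with the spindle tip at ~(252,204) in full-size pixels and the seat disc around (252,188). Next I'll zoom in and measure it.

```bash
sed -i 's/o\["width"\].round(4)/round(o["width"],4)/' w.py
python3 - <<'E'
from h import *;import pickle
o,p=pickle.load(open("pics/d1.pkl","rb"));im=cv2.imread("pics/d1.png")
x0,y0,x1,y1=195,130,310,230
z=cv2.resize(im[y0:y1,x0:x1],None,fx=6,fy=6,interpolation=cv2.INTER_CUBIC)
cv2.imwrite("pics/d1q.png",z)
for X in([.5661,.2100,.096],[.5661,.21,.136]): print(proj(p,X), (proj(p,X)-[x0,y0]+.5)*6)
E
```

```text
[253.95902924 188.25911728] [356.75417545 352.55470371]
[254.06243007 204.0809192 ] [357.37458041 447.48551519]
```

View pics/d1q.png

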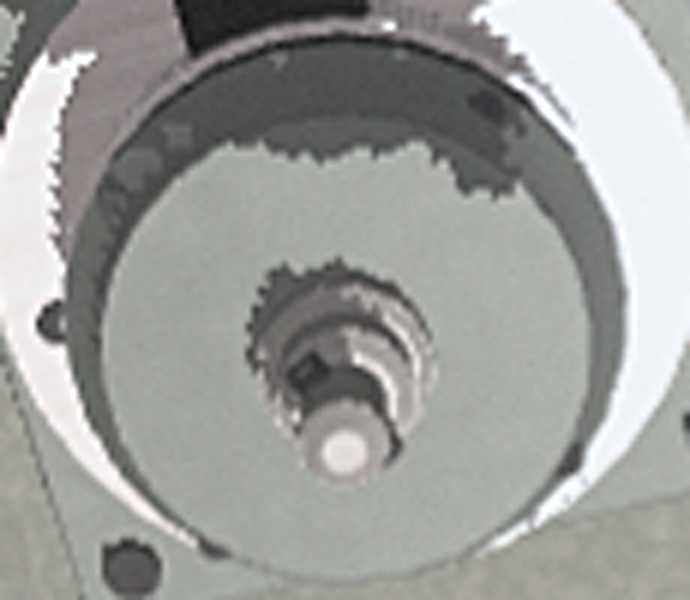

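Run:
```python
from h import *;import pickle
o,p=pickle.load(open("pics/d1.pkl","rb"));im=cv2.imread("pics/d1.png")
f=lambda q:np.array([195+q[0]/6-.5,130+q[1]/6-.5]) 
print("tip",onz(p,f((343,452)),.136),"seat",onz(p,f((346.5,348)),.096))
# key line directions on z=.1224(top .1224)
a=onz(p,f((308,372)),.122);b=onz(p,f((395,445)),.122);print(a,b,np.degrees(np.arctan2(*(b-a)[[1,0]])),np.linalg.norm(b-a))
# seat ellipse via edge points along rays from the centre
g=cv2.cvtColor(im,cv2.COLOR_BGR2GRAY)
cv2.imwrite("pics/g.png",g)
```

```text
tip [0.56596134 0.20802879 0.136     ] seat [0.56483846 0.20884921 0.096     ]
[0.55829649 0.20597708 0.122     ] [0.57272804 0.21291862 0.122     ] 25.68742775798595 0.016014193429277436
```

Call:
step_arm(series="-0.02 -0.2 0 0 0 0 1; -0.04 -0.4 0 0 0 0 1; -0.08 -0.64 0.1 0 0 0 1; -0.08 -0.64 0.1 0 0 0 1")

```text
time: 1.8
eef_pos: [0.5142, 0.0564, 0.1905]
orientation: [0.196, 0.981, -0.001, -0.001]
ft_force: [0.3, 0.3, -0.5]
width: 0.0853
```

Call:
step_arm(series="-0.02 -0.2 0.1 0 0 0 1; -0.04 -0.4 0.2 0 0 0 1; -0.073 -0.64 0.32 0 0 0 1; -0.073 -0.64 0.32 0 0 0 1; -0.073 -0.64 0.32 0 0 0 1; -0.073 -0.64 0.32 0 0 0 1")

```text
time: 2.4
eef_pos: [0.4722, -0.0958, 0.1115]
orientation: [0.196, 0.981, 0.0, -0.0]
ft_force: [-0.0, -0.6, -0.1]
width: 0.0853
```

```bash
python3 w.py w1
```

```text
2.4 [ 0.4722 -0.0958  0.1115] [[-0.923, 0.384, -0.0], [0.384, 0.923, 0.001], [0.0, 0.001, -1.0]] [-0.03 -0.61 -0.09] 0.0853
```

View pics/w1.png

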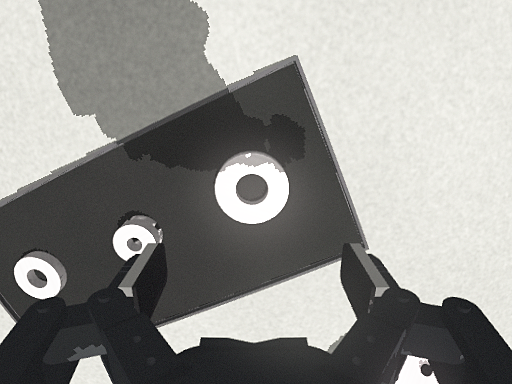

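The washer is clear at (252,188) and the hub at (137,238). I'll fit the washer outline.

```bash
cat > ringf.py <<'E'
from h import *;import pickle,sys
def ring(name,c,r,ztop,thr=75,save=True):
    o,p=pickle.load(open(f"pics/{name}.pkl","rb"));im=cv2.imread(f"pics/{name}.png")
    x,y=c;g=im[y-r:y+r,x-r:x+r].max(2);g=cv2.resize(g,None,fx=8,fy=8,interpolation=cv2.INTER_CUBIC)
    m=(g>thr).astype(np.uint8)
    cs,h=cv2.findContours(m,cv2.RETR_CCOMP,cv2.CHAIN_APPROX_NONE)
    if save: cv2.imwrite(f"pics/{name}_m.png",cv2.hconcat([g,m*255]))
    Rm=R.from_quat(o["orientation"]).as_matrix()
    for k,hh in zip(cs,h[0]):
        if cv2.contourArea(k)<2000: continue
        e=cv2.fitEllipse(k);u=np.array([(e[0][0]+.5)/8-.5+x-r,(e[0][1]+.5)/8-.5+y-r]);X=onz(p,u,ztop)
        print("outer" if hh[3]<0 else "hole",u.round(2),(np.array(e[1])/8).round(2),X.round(5),"in tool mm",(1000*Rm.T@(X-o["eef_pos"])).round(2))
if __name__=="__main__": ring(sys.argv[1],(int(sys.argv[2]),int(sys.argv[3])),int(sys.argv[4]),float(sys.argv[5]),int(sys.argv[6]))
E
python3 ringf.py w1 252 188 45 .013 100; python3 ringf.py w1 137 238 26 .023 170
```

```text
outer [251.45 187.44] [73.04 74.94] [ 0.47104 -0.09804  0.013  ] in tool mm [ 0.15 -2.55 98.46]
hole [251.61 187.47] [24.15 28.44] [ 0.47112 -0.09792  0.013  ] in tool mm [ 0.12 -2.41 98.46]
outer [131.47 240.43] [32.38 41.95] [ 0.47268 -0.2103   0.023  ] in tool mm [ -44.43 -105.58   88.39]
hole [134.04 244.  ] [13.1  15.66] [ 0.47653 -0.20993  0.023  ] in tool mm [ -47.85 -103.76   88.39]
```

View pics/w1_m.png

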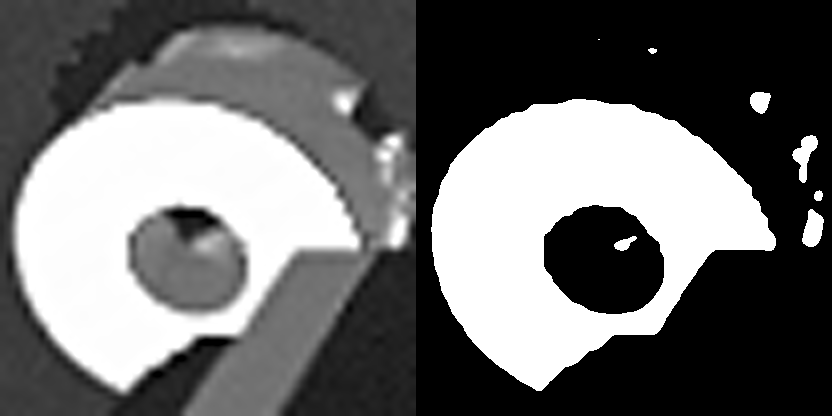

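Call:
step_arm(series="0 -0.01 0.15 0 0 0 1; 0 -0.01 0.3 0 0 0 1; 0 -0.01 0.4 0 0 0 1; 0 -0.01 0.438 0 0 0 1; 0 -0.01 0.438 0 0 0 1; 0 -0.01 0.438 0 0 0 0.5; 0 -0.01 0.438 0 0 0 0.5; 0 -0.01 0.438 0 0 0 0.5; 0 -0.01 0.438 0 0 0 0.5")

```text
time: 3.35
eef_pos: [0.4727, -0.099, 0.0041]
orientation: [0.195, 0.981, 0.0, 0.002]
ft_force: [-3.5, 4.0, 17.3]
width: 0.0582
```

```bash
python3 w.py w2
```

```text
3.35 [ 0.4727 -0.099   0.0041] [[-0.924, 0.383, 0.003], [0.383, 0.924, -0.0], [-0.003, 0.001, -1.0]] [-3.47  4.01 17.28] 0.0582
```

View pics/w2.png

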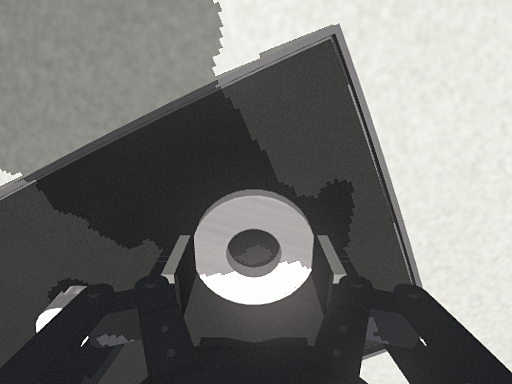

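The pads closed onto the washer's top face (width 58 mm, 17 N up), so the fingertips stand farther back than I reckoned. I'll reopen, go about 4.5 mm lower and close again.

Call:
step_arm(series="0 0 0 0 0 0 1; 0 0 0 0 0 0 1; 0 0 0 0 0 0 1; 0 0 0 0 0 0 1")

```text
time: 3.8
eef_pos: [0.4715, -0.099, 0.002]
orientation: [0.196, 0.981, -0.0, 0.0]
ft_force: [0.5, 0.5, -0.3]
width: 0.0853
```

Call:
step_arm(series="0 0 0.009 0 0 0 1; 0 0 0.018 0 0 0 1; 0 0 0.018 0 0 0 0.55; 0 0 0.018 0 0 0 0.55; 0 0 0.018 0 0 0 0.55; 0 0 0.018 0 0 0 0.55; 0 0 0.018 0 0 0 0.55")

```text
time: 4.5
eef_pos: [0.4715, -0.0989, -0.0018]
orientation: [0.196, 0.981, 0.0, 0.0]
ft_force: [-4.5, 1.5, 15.7]
width: 0.0589
```

```bash
python3 w.py w3;python3 ringf.py w3 254 247 70 .013 70
```

```text
4.5 [ 0.4715 -0.0989 -0.0018] [[-0.923, 0.384, 0.0], [0.384, 0.923, -0.0], [-0.0, 0.0, -1.0]] [-4.5   1.54 15.72] 0.0589
outer [321.2  238.86] [ 5.17 15.66] [ 0.47285 -0.06598  0.013  ] in tool mm [ 11.34  30.94 -14.81]
outer [185.56 238.41] [ 4.64 13.83] [ 0.44814 -0.12488  0.013  ] in tool mm [ 11.56 -32.94 -14.82]
outer [256.51 261.29] [123.57 141.92] [ 0.47225 -0.09869  0.013  ] in tool mm [ -0.66   0.5  -14.81]
hole [252.02 252.09] [29.1  51.56] [ 0.46676 -0.09875  0.013  ] in tool mm [  4.39  -1.66 -14.81]
```

View pics/w3.png

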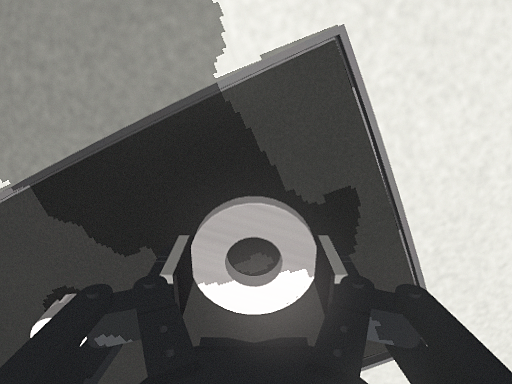

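Call:
step_arm(series="0 0 -0.02 0 0 0 0.55; 0 0 -0.05 0 0 0 0.55; 0 0 -0.1 0 0 0 0.55; 0 0 -0.16 0 0 0 0.55; 0 0 -0.2 0 0 0 0.55; 0 0 -0.2 0 0 0 0.55")

```text
time: 5.15
eef_pos: [0.4723, -0.0993, 0.0486]
orientation: [0.196, 0.981, -0.0, 0.001]
ft_force: [0.1, 0.7, -1.3]
width: 0.0592
```

```bash
python3 w.py w4
```

```text
5.15 [ 0.4723 -0.0993  0.0486] [[-0.923, 0.384, 0.002], [0.384, 0.923, -0.001], [-0.002, 0.0, -1.0]] [ 0.1   0.66 -1.33] 0.0592
```

View pics/w4.png

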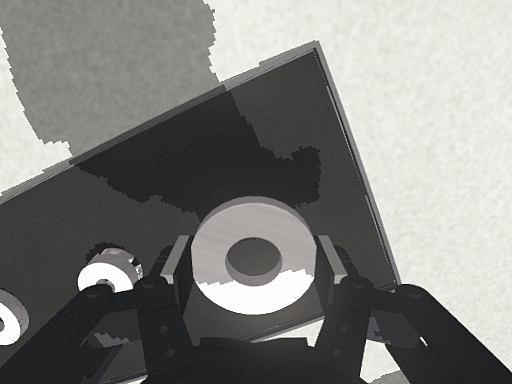

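The washer is lifted and held; its bore centre is at ~(253,258). I'll fit it to get the camera-to-tool bias.

```bash
python3 - <<'E'
from h import *
im=cv2.imread("pics/w4.png")[185:325,165:345]
cv2.imwrite("pics/w4z.png",cv2.resize(cv2.convertScaleAbs(im,alpha=1.3),None,fx=4,fy=4,interpolation=cv2.INTER_CUBIC))
E
for t in 75 90 105; do python3 ringf.py w4 253 257 32 .0634 $t; done
```

```text
outer [252.5 256.5] [75.58 75.58] [ 0.46989 -0.09984  0.0634 ] in tool mm [  1.99  -1.45 -14.85]
hole [251.35 255.32] [32.97 46.2 ] [ 0.46908 -0.1001   0.0634 ] in tool mm [  2.63  -2.   -14.85]
outer [252.5 256.5] [75.58 75.58] [ 0.46989 -0.09984  0.0634 ] in tool mm [  1.99  -1.45 -14.85]
hole [253.08 255.97] [37.58 51.63] [ 0.46973 -0.09947  0.0634 ] in tool mm [  2.27  -1.18 -14.85]
outer [252.5 256.5] [75.58 75.58] [ 0.46989 -0.09984  0.0634 ] in tool mm [  1.99  -1.45 -14.85]
hole [253.18 256.11] [38.17 52.54] [ 0.46982 -0.09946  0.0634 ] in tool mm [  2.2   -1.13 -14.85]
```

View pics/w4z.png

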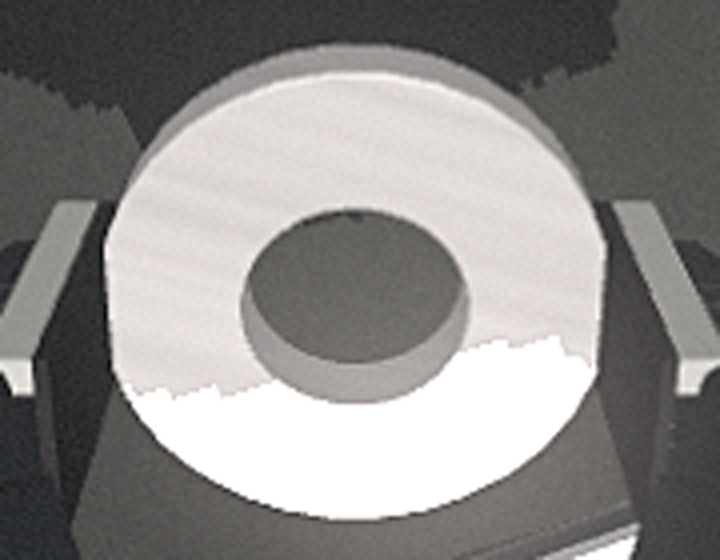

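```bash
for t in 120 130 140; do python3 ringf.py w4 253 259 32 .0634 $t; done
python3 - <<'E'
from h import *;import pickle
o,p=pickle.load(open("pics/w4.pkl","rb"));Rm=R.from_quat(o["orientation"]).as_matrix()
for zt in (10,12,14.8,17,20):
    z=o["eef_pos"][2]+zt/1000
    l=onz(p,(165+241/4-.4,260),z);r=onz(p,(165+470/4-.4,260),z);t=onz(p,(253.5,185+207/4-.4),z);b=onz(p,(253.5,185+403/4-.4),z)
    T=onz(p,(253.5,185+72/4-.4),z);B=onz(p,(253.5,185+518/4-.4),z)
    f=lambda X:(1000*Rm.T@(X-o["eef_pos"])).round(2)
    print(zt,np.linalg.norm(r-l),np.linalg.norm(t-b),np.linalg.norm(T-B),f((t+b)/2),f((T+B)/2),f((l+r)/2)[1])
E
```

```text
outer [252.5 258.5] [75.58 75.58] [ 0.47091 -0.10026  0.0634 ] in tool mm [  0.88  -1.45 -14.85]
hole [252.37 257.65] [41.5  55.47] [ 0.47045 -0.10014  0.0634 ] in tool mm [  1.35  -1.51 -14.85]
outer [261.   277.74] [10.37 30.56] [ 0.48259 -0.10058  0.0634 ] in tool mm [-10.02   2.73 -14.82]
outer [252.5 258.5] [75.58 75.58] [ 0.47091 -0.10026  0.0634 ] in tool mm [  0.88  -1.45 -14.85]
hole [253.18 260.97] [48.77 56.83] [ 0.4723  -0.10048  0.0634 ] in tool mm [ -0.48  -1.12 -14.85]
outer [252.5 258.5] [75.58 75.58] [ 0.47091 -0.10026  0.0634 ] in tool mm [  0.88  -1.45 -14.85]
hole [253.22 261.  ] [49.08 57.22] [ 0.47232 -0.10047  0.0634 ] in tool mm [ -0.5   -1.1  -14.85]
10 0.028628494053590442 0.028284603772469236 0.06437228859905601 [-3.86 -0.96 -9.99] [-4.39 -0.96 -9.99] -0.98
12 0.028199282537427456 0.027860548017160352 0.0634071897176143 [ -2.63  -0.97 -11.99] [ -3.15  -0.97 -11.99] -0.98
14.8 0.02759838641479924 0.027266869959727883 0.06205605128359574 [ -0.9   -0.97 -14.8 ] [ -1.41  -0.97 -14.8 ] -0.98
17 0.02712625374701995 0.026800408628888096 0.06099444251400979 [  0.46  -0.97 -17.  ] [ -0.04  -0.97 -17.  ] -0.99
20 0.02648243647277542 0.026164324995924776 0.0595467941918471 [  2.31  -0.98 -20.01] [  1.82  -0.98 -20.  ] -0.99
```

Call:
step_arm(series="0 0 -0.15 0 0 0 0.55; 0 0.1 -0.3 0 0 0 0.55; 0.02 0.25 -0.42 0 0 0 0.55; 0.04 0.43 -0.48 0 0 0 0.55; 0.066 0.62 -0.48 0 0 0 0.55; 0.066 0.64 -0.48 0 0 0 0.55")

```text
time: 5.8
eef_pos: [0.5183, 0.0596, 0.1671]
orientation: [0.193, 0.981, 0.001, 0.0]
ft_force: [-0.3, -0.4, -2.2]
width: 0.0589
```

Call:
step_arm(series="0.02 0.18 0 0 0 0 0.55; 0.04 0.36 0 0 0 0 0.55; 0.05 0.52 0 0 0 0 0.55; 0.066 0.64 0 0 0 0 0.55; 0.066 0.64 0 0 0 0 0.55; 0.066 0.64 0 0 0 0 0.55; 0.066 0.64 0 0 0 0 0.55")

```text
time: 6.5
eef_pos: [0.5631, 0.2081, 0.1666]
orientation: [0.196, 0.981, -0.001, -0.001]
ft_force: [0.5, 0.2, -1.9]
width: 0.0594
```

```bash
python3 w.py p1; python3 -c "
from h import *
from bench import arm
print(shares(arm.get_obs(),[.5652,.2097,.150]))"
```

```text
6.5 [0.5631 0.2081 0.1666] [[-0.923, 0.384, -0.001], [0.384, 0.923, -0.001], [0.001, -0.001, -1.0]] [ 0.51  0.16 -1.86] 0.0594
[-0.00443606  0.00924756  0.06757008]
```

View pics/p1.png

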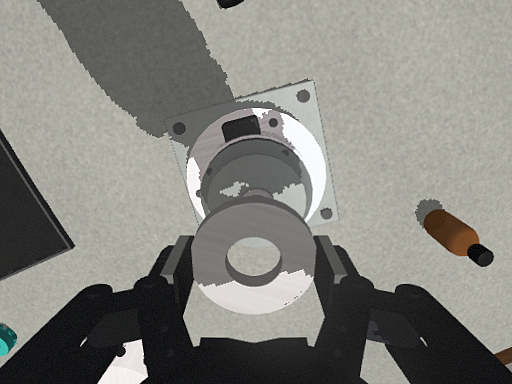

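Call:
step_arm(series="-0.002 0.005 0.06 0 0 0 0.55; -0.004 0.009 0.1 0 0 0 0.55; -0.004 0.009 0.13 0 0 0 0.55; -0.004 0.009 0.13 0 0 0 0.55; -0.004 0.009 0.13 0 0 0 0.55; -0.004 0.009 0.13 0 0 0 0.55")

```text
time: 7.15
eef_pos: [0.5658, 0.2109, 0.1353]
orientation: [0.196, 0.981, 0.0, 0.0]
ft_force: [-0.4, 0.0, -1.1]
width: 0.059
```

```bash
python3 w.py p2
python3 - <<'E'
from h import *
im=cv2.imread("pics/p2.png")[185:325,165:345]
cv2.imwrite("pics/p2z.png",cv2.resize(cv2.convertScaleAbs(im,alpha=1.),None,fx=4,fy=4,interpolation=cv2.INTER_CUBIC))
E
```

```text
7.15 [0.5658 0.2109 0.1353] [[-0.923, 0.384, 0.001], [0.384, 0.923, 0.0], [-0.001, 0.0, -1.0]] [-0.44  0.03 -1.09] 0.059
```

View pics/p2z.png

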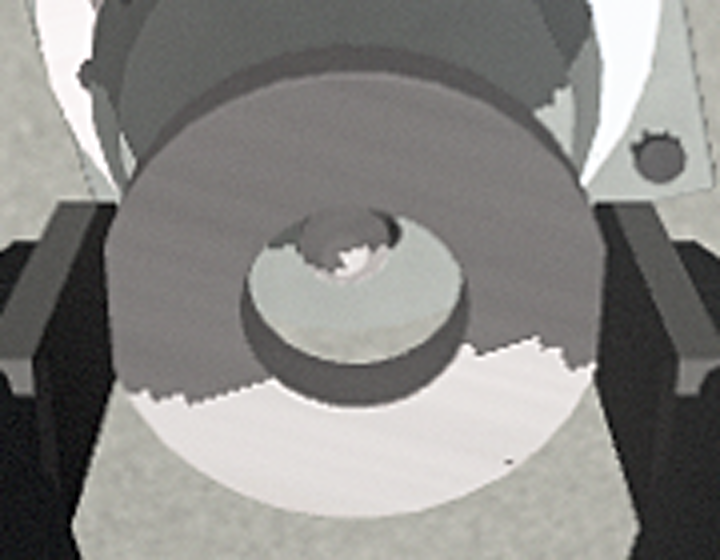

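Run:
```python
from h import *;import pickle
o,p=pickle.load(open("pics/p2.pkl","rb"));Rm=R.from_quat(o["orientation"]).as_matrix()
im=cv2.imread("pics/p2.png")
z=cv2.resize(im[210:300,215:295],None,fx=7,fy=7,interpolation=cv2.INTER_CUBIC).copy()
def P(x,y,zw): 
    X=o["eef_pos"]+Rm@(np.array([x,y,o["eef_pos"][2]-zw])*[.001,.001,1]); return proj(p,X)
q=lambda u:tuple(int(v) for v in (np.array(u)-[215,210]+.5)*7)
for zw,rad,col in((.136,3,(0,0,255)),(.133,6,(0,255,0)),(.1501,13.6,(255,0,0)),(.1401,13.6,(255,255,0))):
    for a in np.arange(0,360,10): cv2.circle(z,q(P(-.9+rad*np.cos(np.radians(a)),-1+rad*np.sin(np.radians(a)),zw)),1,col,-1)
cv2.imwrite("pics/p2q.png",z)
```

View pics/p2q.png

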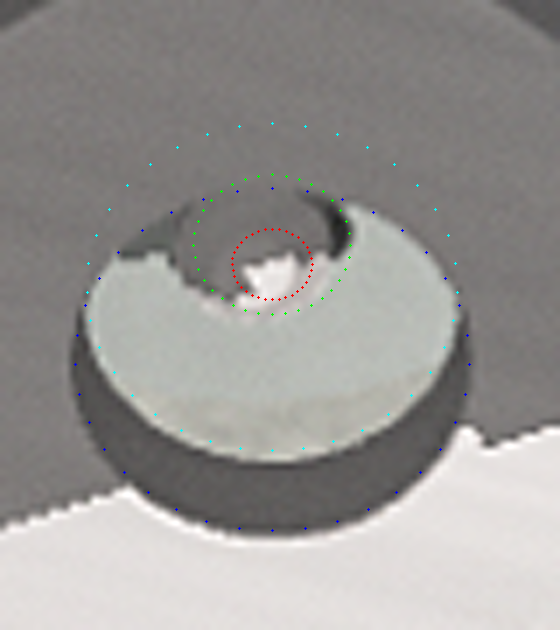

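Call:
step_arm(series="0 -0.004 0.02 0 0 0 0.55; 0 -0.004 0.04 0 0 0 0.55; 0 -0.004 0.06 0 0 0 0.55; 0 -0.004 0.075 0 0 0 0.55; 0 -0.004 0.085 0 0 0 0.55; 0 -0.004 0.085 0 0 0 0.55; 0 -0.004 0.085 0 0 0 0.55")

```text
time: 7.9
eef_pos: [0.5651, 0.21, 0.1136]
orientation: [0.196, 0.981, -0.0, 0.0]
ft_force: [0.6, 0.2, -1.7]
width: 0.0594
```

```bash
python3 w.py p3
cat > ov.py <<'E'
from h import *;import pickle,sys
name=sys.argv[1]; wx,wy,tx,ty=map(float,sys.argv[2:6]); wz=float(sys.argv[6]); H=float(sys.argv[7]); rb=float(sys.argv[8]); x0,y0=int(sys.argv[9]),int(sys.argv[10]);dz=float(sys.argv[11]) if len(sys.argv)>11 else 0
o,p=pickle.load(open(f"pics/{name}.pkl","rb"));Rm=R.from_quat(o["orientation"]).as_matrix()
im=cv2.imread(f"pics/{name}.png")
z=cv2.resize(im[y0:y0+90,x0:x0+90],None,fx=7,fy=7,interpolation=cv2.INTER_CUBIC).copy();raw=z.copy()
def P(x,y,zw):
    X=o["eef_pos"]+Rm@(np.array([x,y,o["eef_pos"][2]-zw])*[.001,.001,1]); return proj(p,X)
q=lambda u:tuple(int(v) for v in (np.array(u)-[x0,y0]+.5)*7)
for (cx,cy),zw,rad,col in(((tx,ty),.136,3,(0,0,255)),((tx,ty),.133,6,(0,255,0)),((tx,ty),.114,10,(255,0,255)),((wx,wy),o["eef_pos"][2]+wz+H,rb,(255,0,0)),((wx,wy),o["eef_pos"][2]+wz,rb,(255,255,0))):
    for a in np.arange(0,360,10): cv2.circle(z,q(P(cx+rad*np.cos(np.radians(a)),cy+rad*np.sin(np.radians(a)),zw)),1,col,-1)
cv2.imwrite(f"pics/{name}_o.png",z)
E
python3 ov.py p3 -1.5 -1 -1.4 -.85 .0048 .010 13.6 208 205
```

```text
7.9 [0.5651 0.21   0.1136] [[-0.923, 0.384, 0.0], [0.384, 0.923, -0.0], [-0.0, -0.0, -1.0]] [ 0.58  0.19 -1.7 ] 0.0594
```

View pics/p3_o.png

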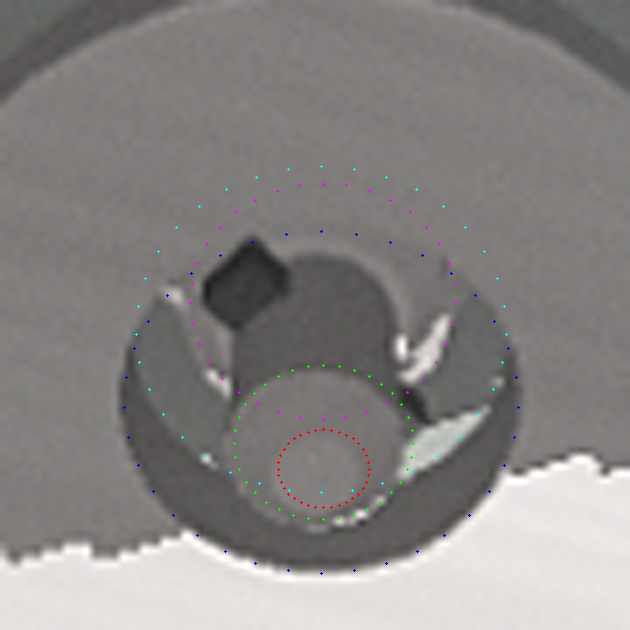

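Call:
step_arm(series="-0.0012 -0.0004 0.012 0 0 0 0.55; -0.0012 -0.0004 0.024 0 0 0 0.55; -0.0012 -0.0004 0.036 0 0 0 0.55; -0.0012 -0.0004 0.044 0 0 0 0.55; -0.0012 -0.0004 0.044 0 0 0 0.55")

```text
time: 8.45
eef_pos: [0.5651, 0.2097, 0.1021]
orientation: [0.196, 0.981, -0.0, -0.0]
ft_force: [0.6, 0.2, -2.4]
width: 0.0594
```

```bash
python3 w.py p4; python3 ov.py p4 -1.5 -1 -1.9 -1.1 .0048 .010 13.6 208 205
```

```text
8.45 [0.5651 0.2097 0.1021] [[-0.923, 0.384, -0.001], [0.384, 0.923, -0.0], [0.001, -0.0, -1.0]] [ 0.6   0.15 -2.41] 0.0594
```

View pics/p4_o.png

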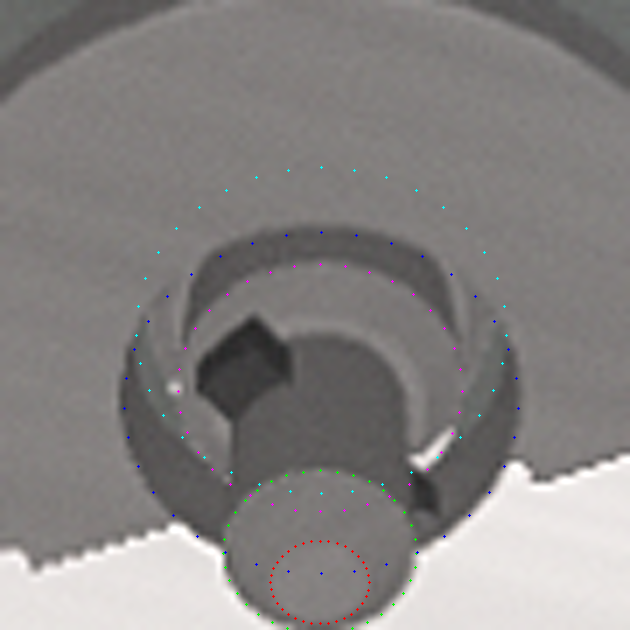

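Call:
step_arm(series="-0.0016 -0.0004 0.004 0 0 0 0.55; -0.0016 -0.0004 0.008 0 0 0 0.55; -0.0016 -0.0004 0.012 0 0 0 0.55; -0.0016 -0.0004 0.016 0 0 0 0.55")

```text
time: 8.9
eef_pos: [0.5657, 0.2096, 0.0985]
orientation: [0.196, 0.981, 0.0, 0.0]
ft_force: [0.4, -0.1, -2.1]
width: 0.0595
```

Call:
step_arm(series="0 0 0.003 0 0 0 0.55; 0 0 0.006 0 0 0 0.55; 0 0 0.009 0 0 0 0.55")

```text
time: 9.2
eef_pos: [0.5657, 0.2096, 0.0963]
orientation: [0.196, 0.981, 0.0, 0.0]
ft_force: [-0.7, -0.1, -2.8]
width: 0.0596
```

Call:
step_arm(series="0 0 0.004 0 0 0 0.55; 0 0 0.008 0 0 0 0.55; 0 0 0.012 0 0 0 0.55; 0 0 0.012 0 0 0 0.55")

```text
time: 9.6
eef_pos: [0.5655, 0.2095, 0.0931]
orientation: [0.196, 0.981, -0.0, -0.0]
ft_force: [0.2, -0.1, -1.7]
width: 0.0592
```

Call:
step_arm(series="0 0 0.003 0 0 0 0.55; 0 0 0.006 0 0 0 0.55; 0 0 0.006 0 0 0 0.55")

```text
time: 9.9
eef_pos: [0.5656, 0.2096, 0.0917]
orientation: [0.196, 0.981, -0.0, -0.0]
ft_force: [0.6, -0.3, -1.6]
width: 0.0593
```

Call:
step_arm(series="0 0 0.003 0 0 0 0.55; 0 0 0.006 0 0 0 0.55; 0 0 0.006 0 0 0 0.55")

```text
time: 10.2
eef_pos: [0.5657, 0.2096, 0.0906]
orientation: [0.196, 0.981, 0.0, 0.0]
ft_force: [-1.0, -0.2, 2.4]
width: 0.0589
```

About 4 N of contact at the expected height, so the washer is seated. I'll open and lift.

Call:
step_arm(series="0 0 0 0 0 0 0.8; 0 0 0 0 0 0 0.9; 0 0 0 0 0 0 1; 0 0 0 0 0 0 1; 0 0 0 0 0 0 1")

```text
time: 10.7
eef_pos: [0.5657, 0.2095, 0.0903]
orientation: [0.196, 0.981, -0.0, 0.0]
ft_force: [-1.2, 0.5, 0.3]
width: 0.0856
```

Call:
step_arm(series="0 0 -0.08 0 0 0 1; 0 0 -0.2 0 0 0 1; 0 0 -0.34 0 0 0 1; 0 0 -0.48 0 0 0 1; 0 0 -0.48 0 0 0 1; 0 0 -0.48 0 0 0 1")

```text
time: 11.3
eef_pos: [0.5661, 0.2096, 0.211]
orientation: [0.196, 0.981, 0.0, 0.001]
ft_force: [-0.1, -0.4, -1.5]
width: 0.0857
```

```bash
python3 w.py q1
python3 - <<'E'
from h import *
im=cv2.imread("pics/q1.png")[120:240,175:335]
cv2.imwrite("pics/q1z.png",cv2.resize(im,None,fx=5,fy=5,interpolation=cv2.INTER_CUBIC))
E
```

```text
11.3 [0.5661 0.2096 0.211 ] [[-0.923, 0.384, 0.002], [0.384, 0.923, 0.0], [-0.001, 0.001, -1.0]] [-0.07 -0.37 -1.47] 0.0857
```

View pics/q1z.png

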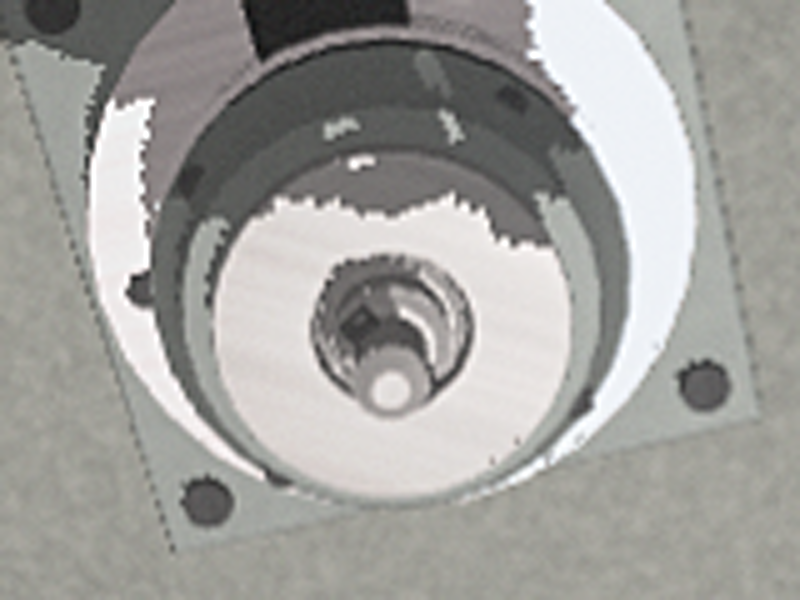

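Run:
```python
from h import *;import pickle
im=cv2.imread("pics/p4.png")[240:275,225:275]
cv2.imwrite("pics/k.png",cv2.resize(cv2.convertScaleAbs(im,alpha=2),None,fx=14,fy=14,interpolation=cv2.INTER_CUBIC))
im=cv2.imread("pics/p3.png")[230:280,220:285]
cv2.imwrite("pics/k3.png",cv2.resize(cv2.convertScaleAbs(im,alpha=2),None,fx=11,fy=11,interpolation=cv2.INTER_CUBIC))
```

```text
(no output)
```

View pics/k.png

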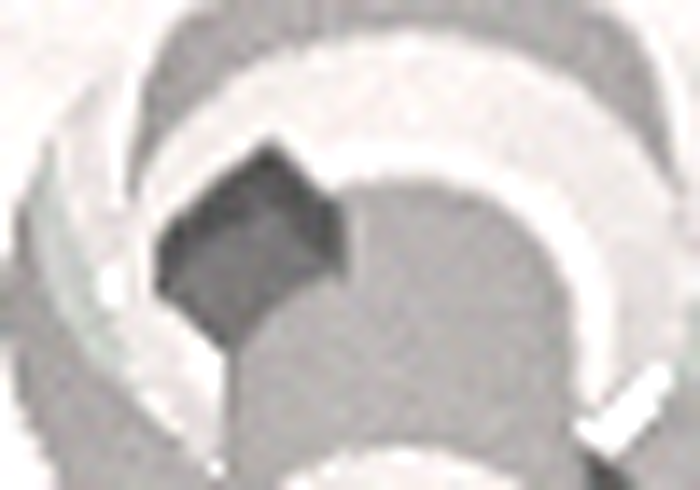

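View pics/k3.png

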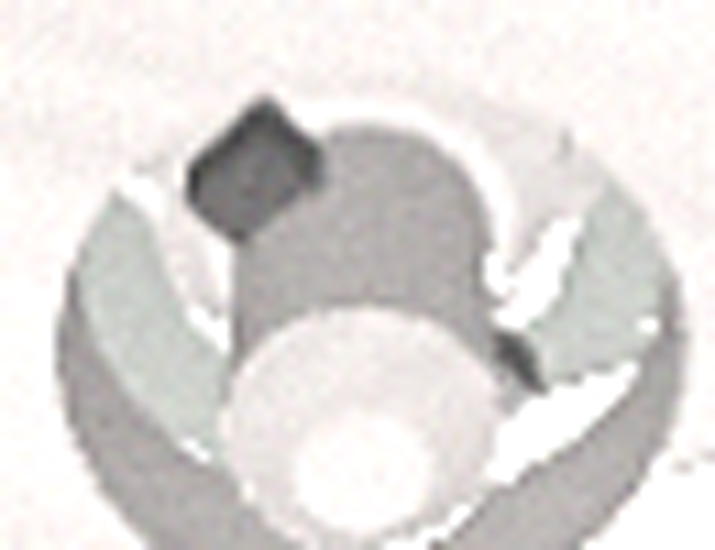

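Run:
```python
from h import *;import pickle
o,p=pickle.load(open("pics/p4.pkl","rb"));f=lambda a:onz(p,(225+a[0]/14-.5,240+a[1]/14-.5),.1224)[:2]
an=lambda v:np.degrees(np.arctan2(v[1],v[0]))
A,B,C,D=map(f,((160,285),(258,205),(235,350),(345,275)))
c=(o["eef_pos"]+R.from_quat(o["orientation"]).apply([-.0019,-.0011,0]))[:2]
print(np.linalg.norm(B-A),an(B-A),an(C-A),an(D-B),"radial",an(c-(A+B)/2),np.linalg.norm(c-(A+B)/2))
E2=None
o,p=pickle.load(open("pics/p3.pkl","rb"));g=lambda a:onz(p,(220+a[0]/11-.5,230+a[1]/11-.5),.1224)[:2]
print("p3 side",an(g((540,385))-g((500,340))), "end",an(g((265,140))-g((188,200))))
```

```text
0.0044392806252360395 110.13661487031519 22.101787388185418 24.672491333309377 radial 20.074110969476887 0.009365507009990386
p3 side 15.590907939093663 end 108.38728912876478
```

Call:
step_arm(series="-0.04 -0.18 0 0 0 0 1; -0.08 -0.36 0 0 0 0 1; -0.12 -0.54 0 0 0 0 1; -0.17 -0.72 0.05 0 0 0 1; -0.2 -0.9 0.05 0 0 0 1")

```text
time: 11.85
eef_pos: [0.5236, -0.019, 0.1953]
orientation: [0.196, 0.981, -0.0, -0.002]
ft_force: [0.4, 1.0, 1.0]
width: 0.0854
```

Call:
step_arm(series="-0.04 -0.18 0 0 0 0 1; -0.08 -0.36 0.03 0 0 0 1; -0.12 -0.54 0.06 0 0 0 1; -0.17 -0.72 0.1 0 0 0 1; -0.2 -0.9 0.1 0 0 0 1")

```text
time: 12.35
eef_pos: [0.4836, -0.2455, 0.1703]
orientation: [0.196, 0.981, 0.001, -0.002]
ft_force: [0.3, 0.5, 0.6]
width: 0.0855
```

Call:
step_arm(series="-0.04 -0.16 0.1 0 0 0 1; -0.085 -0.31 0.234 0 0 0 1; -0.085 -0.31 0.234 0 0 0 1; -0.085 -0.31 0.234 0 0 0 1; -0.085 -0.31 0.234 0 0 0 1")

```text
time: 12.85
eef_pos: [0.4751, -0.3232, 0.1141]
orientation: [0.195, 0.981, 0.0, -0.0]
ft_force: [0.2, -0.4, -0.2]
width: 0.0854
```

```bash
python3 w.py s1;python3 ringf.py s1 252 188 45 .015 100
```

```text
12.85 [ 0.4751 -0.3232  0.1141] [[-0.924, 0.383, -0.001], [0.383, 0.924, 0.001], [0.001, 0.001, -1.0]] [ 0.19 -0.38 -0.15] 0.0854
outer [252.76 187.27] [57.8  58.01] [ 0.4744  -0.32438  0.015  ] in tool mm [ 9.000e-02 -1.460e+00  9.912e+01]
hole [252.81 186.86] [18.82 23.42] [ 0.47409 -0.3242   0.015  ] in tool mm [ 0.46 -1.41 99.13]
```

View pics/s1.png

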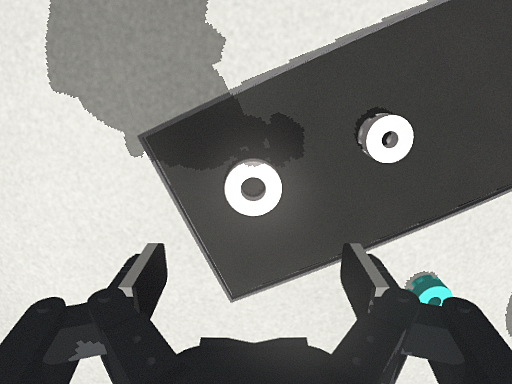

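Call:
step_arm(series="0 0 0.16 0 0 0 1; 0 0 0.32 0 0 0 0.9; 0 0 0.42 0 0 0 0.8; 0 0 0.454 0 0 0 0.8; 0 0 0.454 0 0 0 0.8; 0 0 0.454 0 0 0 0.4; 0 0 0.454 0 0 0 0.4; 0 0 0.454 0 0 0 0.4; 0 0 0.454 0 0 0 0.4; 0 0 0.454 0 0 0 0.4")

```text
time: 13.9
eef_pos: [0.4765, -0.3247, 0.0032]
orientation: [0.195, 0.981, -0.001, 0.002]
ft_force: [-0.3, 2.8, 8.1]
width: 0.0453
```

Call:
step_arm(series="0 0 0 0 0 0 0.8; 0 0 0 0 0 0 0.8; 0 0 0.01 0 0 0 0.8; 0 0 0.01 0 0 0 0.4; 0 0 0.01 0 0 0 0.4; 0 0 0.01 0 0 0 0.4; 0 0 0.01 0 0 0 0.4")

```text
time: 14.6
eef_pos: [0.4767, -0.3255, 0.0008]
orientation: [0.196, 0.981, -0.001, 0.002]
ft_force: [-2.9, 1.9, 25.8]
width: 0.0456
```

Call:
step_arm(series="0 0 -0.02 0 0 0 0.4; 0 0 -0.05 0 0 0 0.4; 0 0 -0.1 0 0 0 0.4; 0 0 -0.16 0 0 0 0.4; 0 0 -0.2 0 0 0 0.4; 0 0 -0.2 0 0 0 0.4")

```text
time: 15.2
eef_pos: [0.4761, -0.3248, 0.05]
orientation: [0.196, 0.981, -0.001, 0.001]
ft_force: [0.6, 0.5, -0.4]
width: 0.0455
```

```bash
python3 w.py s2;python3 ringf.py s2 253 252 34 .066 130;python3 - <<'E'
from h import *
im=cv2.imread("pics/s2.png")[185:325,165:345]
cv2.imwrite("pics/s2z.png",cv2.resize(im,None,fx=4,fy=4,interpolation=cv2.INTER_CUBIC))
E
```

```text
15.2 [ 0.4761 -0.3248  0.05  ] [[-0.923, 0.384, 0.002], [0.384, 0.923, -0.002], [-0.002, -0.001, -1.0]] [ 0.55  0.5  -0.43] 0.0455
outer [252.63 252.59] [78.32 78.97] [ 0.47104 -0.32423  0.066  ] in tool mm [  4.84  -1.38 -16.06]
hole [253.23 257.9 ] [38.52 44.27] [ 0.47381 -0.32507  0.066  ] in tool mm [  1.97  -1.09 -16.05]
```

View pics/s2z.png

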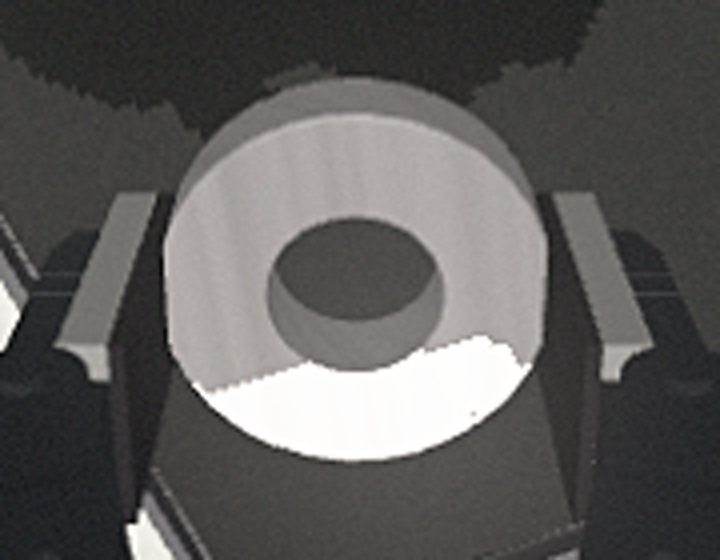

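Run:
```python
from h import *;import pickle
o,p=pickle.load(open("pics/s2.pkl","rb"));Rm=R.from_quat(o["orientation"]).as_matrix()
f=lambda X:(1000*Rm.T@(X-o["eef_pos"])).round(2)
for zt in (12,13,14.2,15.4,17):
    z=o["eef_pos"][2]+zt/1000
    P=lambda a:onz(p,(165+a[0]/4-.4,185+a[1]/4-.4),z)
    l,r,t,b,T,B=map(P,((268,294),(445,294),(356,216),(356,371),(356,114),(356,460)))
    print(zt,*(1000*np.array([np.linalg.norm(r-l),np.linalg.norm(t-b),np.linalg.norm(T-B)])).round(2),f((t+b)/2),f((T+B)/2),f((l+r)/2)[1])
```

```text
12 21.73 21.85 48.75 [ -0.8   -0.91 -12.  ] [ -1.02  -0.91 -12.  ] -0.84
13 21.57 21.68 48.38 [ -0.19  -0.91 -13.  ] [ -0.41  -0.91 -13.  ] -0.85
14.2 21.37 21.48 47.94 [  0.53  -0.91 -14.2 ] [  0.31  -0.91 -14.2 ] -0.85
15.4 21.17 21.28 47.49 [  1.25  -0.91 -15.4 ] [  1.04  -0.91 -15.4 ] -0.85
17 20.91 21.02 46.9 [  2.22  -0.92 -17.  ] [  2.01  -0.91 -17.  ] -0.86
```

Call:
step_arm(series="0 0 -0.15 0 0 0 0.4; 0.02 0.09 -0.3 0 0 0 0.4; 0.06 0.26 -0.4 0 0 0 0.4; 0.1 0.44 -0.44 0 0 0 0.4; 0.14 0.62 -0.44 0 0 0 0.4; 0.2 0.8 -0.44 0 0 0 0.4; 0.2 0.8 -0.44 0 0 0 0.4")

```text
time: 15.95
eef_pos: [0.505, -0.1149, 0.1577]
orientation: [0.193, 0.981, 0.001, -0.001]
ft_force: [0.2, -0.1, -1.2]
width: 0.0456
```

Call:
step_arm(series="0.04 0.18 0 0 0 0 0.4; 0.08 0.36 0 0 0 0 0.4; 0.12 0.54 0 0 0 0 0.4; 0.17 0.72 0 0 0 0 0.4; 0.2 0.88 0 0 0 0 0.4")

```text
time: 16.45
eef_pos: [0.5435, 0.104, 0.1576]
orientation: [0.196, 0.981, -0.0, -0.001]
ft_force: [0.9, -0.3, -2.0]
width: 0.0454
```

Call:
step_arm(series="0.03 0.16 0 0 0 0 0.4; 0.083 0.32 0 0 0 0 0.4; 0.083 0.42 0 0 0 0 0.4; 0.083 0.43 0 0 0 0 0.4; 0.083 0.43 0 0 0 0 0.4; 0.083 0.43 0 0 0 0 0.4")

```text
time: 17.05
eef_pos: [0.5657, 0.2082, 0.1578]
orientation: [0.196, 0.981, -0.0, -0.001]
ft_force: [-0.6, -0.1, -1.3]
width: 0.0457
```

```bash
python3 -c "
from h import *
from bench import arm
o=arm.get_obs();print(o['eef_pos'],shares(o,[.5673,.2088,.138]))"
```

```text
[0.56573224 0.20823049 0.15775671] [-0.00497869  0.00459495  0.07901808]
```

Call:
step_arm(series="-0.005 0.0045 0.04 0 0 0 0.4; -0.005 0.0045 0.08 0 0 0 0.4; -0.005 0.0045 0.1 0 0 0 0.4; -0.005 0.0045 0.12 0 0 0 0.4; -0.005 0.0045 0.13 0 0 0 0.4; -0.005 0.0045 0.13 0 0 0 0.4; -0.005 0.0045 0.13 0 0 0 0.4")

```text
time: 17.75
eef_pos: [0.5678, 0.21, 0.126]
orientation: [0.196, 0.981, 0.0, 0.0]
ft_force: [0.2, 0.4, -1.4]
width: 0.0453
```

```bash
python3 w.py s3; python3 ov.py s3 .4 -.9 .4 -.9 .0022 .012 10.6 208 200
```

```text
17.75 [0.5678 0.21   0.126 ] [[-0.923, 0.384, 0.0], [0.384, 0.923, 0.0], [-0.0, 0.0, -1.0]] [ 0.22  0.45 -1.45] 0.0453
```

View pics/s3_o.png

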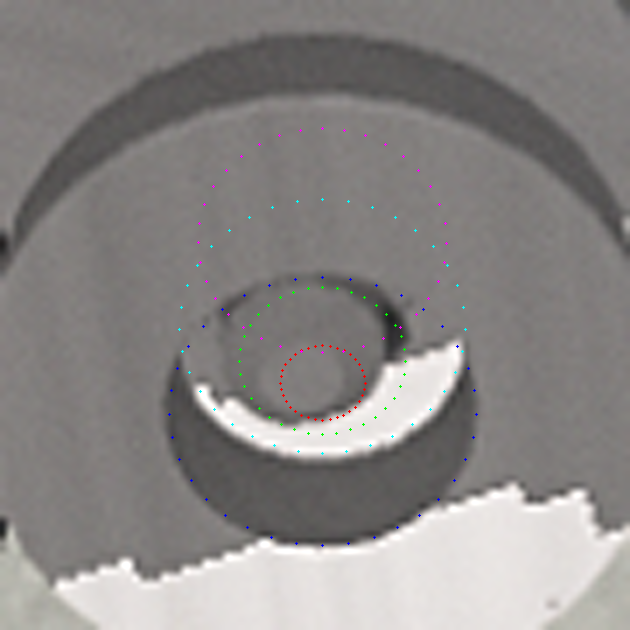

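Call:
step_arm(series="0.0005 -0.005 0 0 0 0 0.4; 0.0005 -0.005 0.008 0 0 0 0.4; 0.0005 -0.005 0.016 0 0 0 0.4; 0.0005 -0.005 0.024 0 0 0 0.4; 0.0005 -0.005 0.032 0 0 0 0.4; 0.0005 -0.005 0.034 0 0 0 0.4")

```text
time: 18.4
eef_pos: [0.5669, 0.2088, 0.1169]
orientation: [0.196, 0.981, -0.0, -0.0]
ft_force: [-0.0, -0.2, -0.6]
width: 0.0456
```

```bash
python3 w.py s4; python3 ov.py s4 .4 -.9 .4 -.9 .0022 .012 10.6 208 200
```

```text
18.4 [0.5669 0.2088 0.1169] [[-0.923, 0.384, -0.0], [0.384, 0.923, -0.0], [0.0, -0.0, -1.0]] [-0.05 -0.24 -0.6 ] 0.0456
```

View pics/s4_o.png

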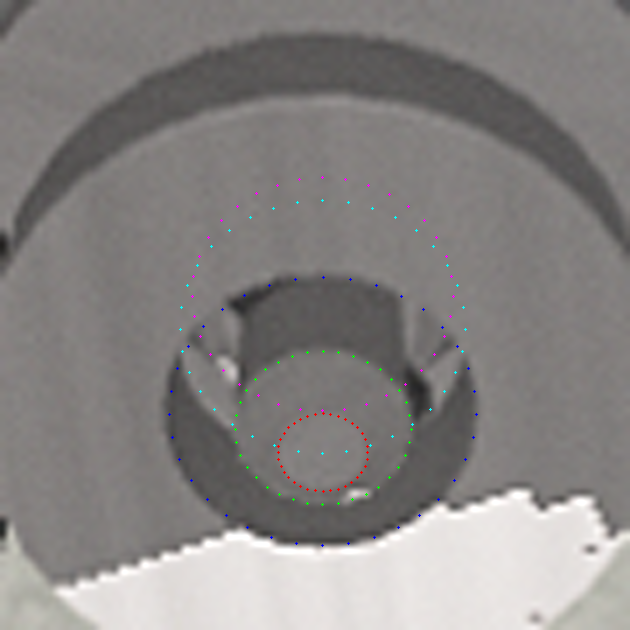

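Call:
step_arm(series="0 -0.0005 0.004 0 0 0 0.4; 0 -0.0005 0.008 0 0 0 0.4; 0 -0.0005 0.012 0 0 0 0.4; 0 -0.0005 0.016 0 0 0 0.4; 0 -0.0005 0.016 0 0 0 0.4")

```text
time: 18.95
eef_pos: [0.567, 0.2087, 0.1131]
orientation: [0.196, 0.981, -0.0, -0.0]
ft_force: [-0.0, -1.2, -1.2]
width: 0.0455
```

Call:
step_arm(series="0 0 0.004 0 0 0 0.4; 0 0 0.008 0 0 0 0.4; 0 0 0.012 0 0 0 0.4; 0 0 0.016 0 0 0 0.4; 0 0 0.018 0 0 0 0.4; 0 0 0.018 0 0 0 0.4")

```text
time: 19.55
eef_pos: [0.567, 0.2086, 0.1087]
orientation: [0.196, 0.981, -0.0, -0.0]
ft_force: [1.0, 0.3, -0.8]
width: 0.0454
```

```bash
python3 w.py s5; python3 ov.py s5 .4 -.9 .4 -.9 .0022 .012 10.6 208 200
```

```text
19.55 [0.567  0.2086 0.1087] [[-0.923, 0.384, -0.0], [0.384, 0.923, -0.0], [0.0, -0.0, -1.0]] [ 1.02  0.32 -0.83] 0.0454
```

View pics/s5_o.png

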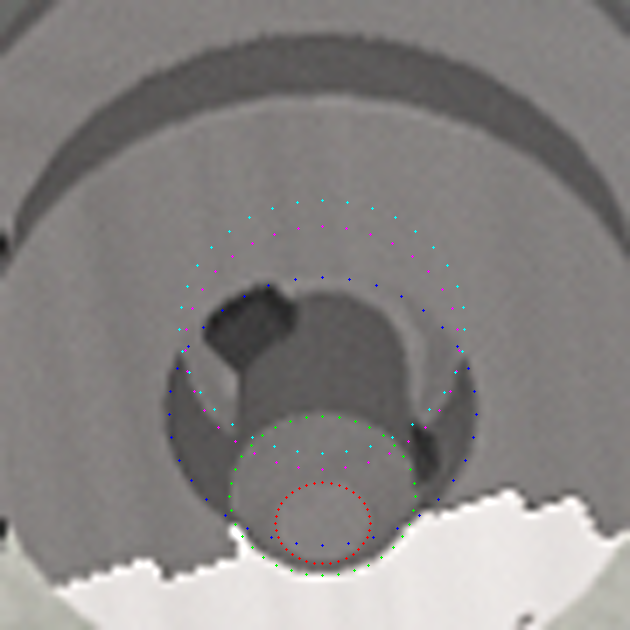

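Call:
step_arm(series="0 0 0.004 0 0 0 0.4; 0 0 0.008 0 0 0 0.4; 0 0 0.012 0 0 0 0.4; 0 0 0.015 0 0 0 0.4; 0 0 0.015 0 0 0 0.4")

```text
time: 20.1
eef_pos: [0.567, 0.2087, 0.1049]
orientation: [0.196, 0.981, -0.0, -0.0]
ft_force: [-0.4, -0.7, -2.1]
width: 0.0459
```

Call:
step_arm(series="0 0 0.003 0 0 0 0.4; 0 0 0.005 0 0 0 0.4; 0 0 0.005 0 0 0 0.4")

```text
time: 20.4
eef_pos: [0.567, 0.2087, 0.1037]
orientation: [0.196, 0.981, -0.0, -0.0]
ft_force: [1.0, -0.3, -1.1]
width: 0.0457
```

Call:
step_arm(series="0 0 0.002 0 0 0 0.4; 0 0 0.004 0 0 0 0.4; 0 0 0.004 0 0 0 0.4")

```text
time: 20.7
eef_pos: [0.5671, 0.2087, 0.103]
orientation: [0.196, 0.981, 0.0, 0.0]
ft_force: [-1.6, -1.4, 2.4]
width: 0.0455
```

Contact is about 4 N at the expected height. I'll release, go up and head for the hub.

Call:
step_arm(series="0 0 0 0 0 0 0.6; 0 0 0 0 0 0 0.7; 0 0 0 0 0 0 0.85; 0 0 0 0 0 0 1; 0 0 0 0 0 0 1")

```text
time: 21.2
eef_pos: [0.5671, 0.2087, 0.1028]
orientation: [0.196, 0.981, -0.0, 0.0]
ft_force: [0.5, 0.0, 0.0]
width: 0.0851
```

Call:
step_arm(series="0 0 -0.08 0 0 0 1; 0 0 -0.2 0 0 0 1; 0 0 -0.34 0 0 0 1; 0 0 -0.44 0 0 0 1; 0 0 -0.44 0 0 0 1; 0 0 -0.44 0 0 0 1")

```text
time: 21.8
eef_pos: [0.5672, 0.2088, 0.213]
orientation: [0.196, 0.981, 0.0, 0.0]
ft_force: [-0.5, 0.5, -1.0]
width: 0.0852
```

```bash
python3 w.py s6
python3 - <<'E'
from h import *
im=cv2.imread("pics/s6.png")[120:240,175:335]
cv2.imwrite("pics/s6z.png",cv2.resize(im,None,fx=5,fy=5,interpolation=cv2.INTER_CUBIC))
E
```

```text
21.8 [0.5672 0.2088 0.213 ] [[-0.923, 0.384, 0.001], [0.384, 0.923, 0.0], [-0.001, 0.001, -1.0]] [-0.45  0.54 -1.04] 0.0852
```

View pics/s6z.png

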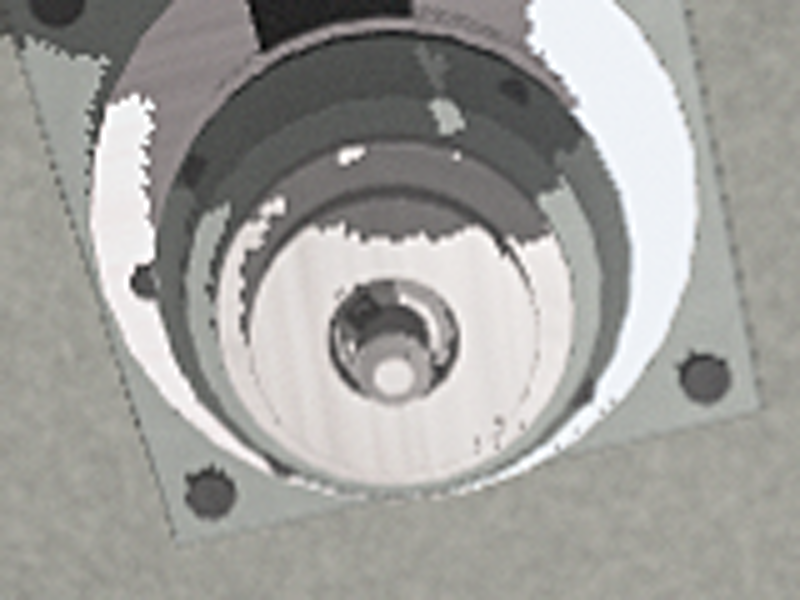

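Call:
step_arm(series="-0.03 -0.18 0 0 0 0 1; -0.06 -0.36 0 0 0 0 1; -0.1 -0.54 0 0 0 0 1; -0.13 -0.72 0.05 0 0 0 1; -0.15 -0.85 0.1 0 0 0 1")

```text
time: 22.35
eef_pos: [0.5188, -0.0041, 0.1865]
orientation: [0.196, 0.981, -0.0, -0.001]
ft_force: [0.5, -0.1, -0.7]
width: 0.0853
```

Call:
step_arm(series="-0.04 -0.18 0.1 0 0 0 1; -0.08 -0.36 0.2 0 0 0 1; -0.12 -0.48 0.3 0 0 0 1; -0.13 -0.5 0.4 0 0 0 1; -0.13 -0.5 0.42 0 0 0 1; -0.13 -0.5 0.42 0 0 0 1")

```text
time: 22.95
eef_pos: [0.5009, -0.129, 0.0817]
orientation: [0.196, 0.981, 0.0, -0.002]
ft_force: [0.4, 1.1, -0.5]
width: 0.0852
```

```bash
python3 w.py h1
```

```text
22.95 [ 0.5009 -0.129   0.0817] [[-0.923, 0.384, -0.003], [0.384, 0.923, 0.002], [0.003, 0.0, -1.0]] [ 0.44  1.11 -0.5 ] 0.0852
```

View pics/h1.png

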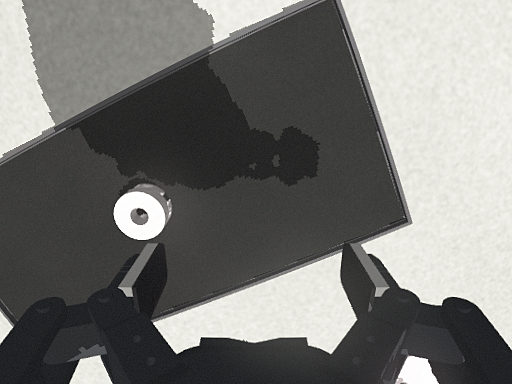

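```bash
python3 - <<'E'
from h import *
im=cv2.imread("pics/h1.png")[165:250,100:195]
z=cv2.resize(im,None,fx=7,fy=7,interpolation=cv2.INTER_CUBIC).astype(float)
cv2.imwrite("pics/h1z.png",np.clip(255*(z/255)**.5,0,255))
E
python3 ringf.py h1 139 214 22 .023 140
```

```text
outer [138.64 214.36] [45.21 49.81] [ 0.47534 -0.20939  0.023  ] in tool mm [ -7.47 -84.04  58.61]
hole [139.03 216.11] [15.97 17.96] [ 0.47666 -0.20979  0.023  ] in tool mm [ -8.84 -83.91  58.6 ][ WARN:0@0.327] global loadsave.cpp:1063 imwrite_ Unsupported depth image for selected encoder is fallbacked to CV_8U.
```

View pics/h1z.png

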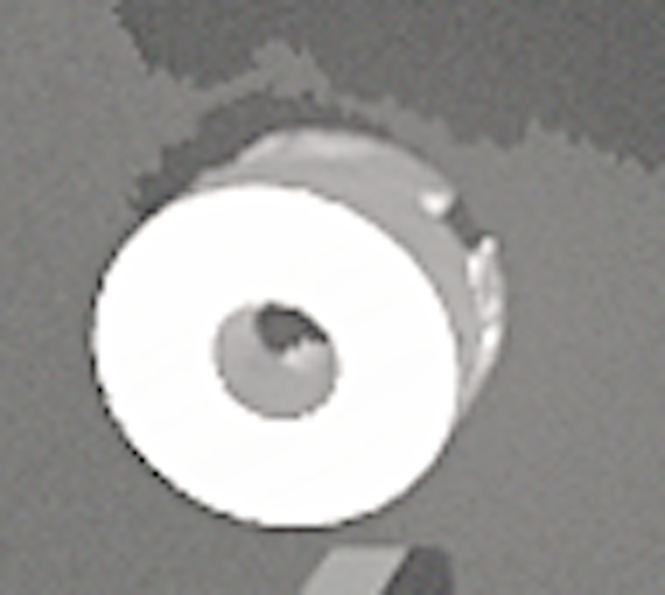

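Run:
```python
from h import *;import pickle
o,p=pickle.load(open("pics/h1.pkl","rb"))
for pt in((445,203),(465,215),(478,240),(470,210),(452,225)):
  for z in(.003,.006):
    X=onz(p,(100+pt[0]/7-.5,165+pt[1]/7-.5),z);d=X[:2]-[.4766,-.2098];print(pt,z,np.hypot(*d)*1000,np.degrees(np.arctan2(d[1],d[0])))
```

```text
(445, 203) 0.003 16.763294747445354 106.07707618620901
(445, 203) 0.006 18.138439963469814 106.75443858520256
(465, 215) 0.003 17.70809136603625 98.23098399991675
(465, 215) 0.006 19.02985687063955 99.52825825004464
(478, 240) 0.003 17.52117064505352 87.9034296318543
(478, 240) 0.006 18.75131110087515 90.05120702010123
(470, 210) 0.003 18.535077709002234 98.81926290475587
(470, 210) 0.006 19.849491536342217 100.01678064038056
(452, 225) 0.003 15.76265153833644 97.47068153132906
(452, 225) 0.006 17.10587531268862 98.98293392464058
```

Call:
step_arm(series="-0.017 -0.166 0 0 0 0.07 1; -0.034 -0.332 0 0 0 0.139 1; -0.034 -0.332 0.08 0 0 0.139 1; -0.034 -0.332 0.08 0 0 0.139 1; -0.034 -0.332 0.08 0 0 0.139 0.9")

```text
time: 23.5
eef_pos: [0.4786, -0.2088, 0.0637]
orientation: [0.3, 0.954, 0.0, 0.0]
ft_force: [0.7, 0.4, 0.9]
width: 0.0774
```

```bash
python3 w.py h2; python3 ringf.py h2 253 215 40 .023 150;python3 - <<'E'
from h import *
im=cv2.imread("pics/h2.png")[160:270,190:320]
z=cv2.resize(im,None,fx=6,fy=6,interpolation=cv2.INTER_CUBIC).astype(float)
cv2.imwrite("pics/h2z.png",np.clip(255*(z/255)**.5,0,255).astype(np.uint8))
E
```

```text
23.5 [ 0.4786 -0.2088  0.0637] [[-0.819, 0.573, 0.0], [0.573, 0.819, 0.0], [-0.0, 0.0, -1.0]] [0.68 0.37 0.87] 0.0774
outer [251.81 212.59] [54.   57.64] [ 0.47628 -0.20953  0.023  ] in tool mm [ 1.44 -1.94 40.65]
hole [251.86 212.61] [19.2  20.97] [ 0.47631 -0.20951  0.023  ] in tool mm [ 1.42 -1.9  40.65]
```

View pics/h2z.png

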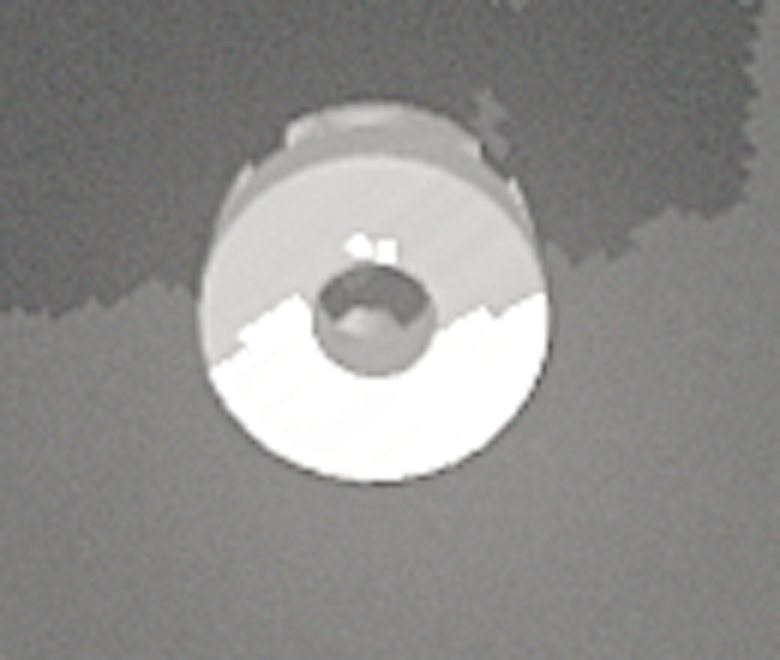

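Both notches show, at ~(267,148) and ~(497,166) in the zoom. I'll work out the slot angle from them.

Run:
```python
from h import *;import pickle
o,p=pickle.load(open("pics/h2.pkl","rb"))
for pt in((249,164),(286,128),(481,147),(515,182)):
  for z in(.003,.006,):
    X=onz(p,(190+pt[0]/6-.5,160+pt[1]/6-.5),z);d=X[:2]-[.4763,-.2095];print(pt,z,np.hypot(*d)*1000,np.degrees(np.arctan2(d[1],d[0])))
```

```text
(249, 164) 0.003 18.472649298789513 -162.22075416416354
(249, 164) 0.006 18.896460977011166 -164.96416993511704
(286, 128) 0.003 18.67656405004146 178.5200526242897
(286, 128) 0.006 19.34667012382427 176.64898959418565
(481, 147) 0.003 18.15560275677675 101.98009667747412
(481, 147) 0.006 18.73614143873896 104.30930443070093
(515, 182) 0.003 18.742388689983596 83.61619309553225
(515, 182) 0.006 19.042050437226923 86.58047605950856
```

Call:
step_arm(series="0.004 -0.003 0.1 0 0 0 0.9; 0.004 -0.003 0.18 0 0 0 0.75; 0.004 -0.003 0.235 0 0 0 0.7; 0.004 -0.003 0.235 0 0 0 0.6; 0.004 -0.003 0.235 0 0 0 0.3; 0.004 -0.003 0.235 0 0 0 0.3; 0.004 -0.003 0.235 0 0 0 0.3; 0.004 -0.003 0.235 0 0 0 0.3; 0.004 -0.003 0.235 0 0 0 0.3")

```text
time: 24.45
eef_pos: [0.4778, -0.2097, 0.0053]
orientation: [0.301, 0.954, 0.0, 0.001]
ft_force: [-0.5, 2.4, 7.3]
width: 0.036
```

Call:
step_arm(series="0 0 -0.02 0 0 0 0.3; 0 0 -0.06 0 0 0 0.3; 0 0 -0.12 0 0 0 0.3; 0 0 -0.2 0 0 0 0.3; 0 0 -0.2 0 0 0 0.3; 0 0 -0.2 0 0 0 0.3")

```text
time: 25.05
eef_pos: [0.4773, -0.2101, 0.0546]
orientation: [0.301, 0.954, -0.0, 0.001]
ft_force: [-0.9, -0.1, -0.7]
width: 0.0361
```

```bash
python3 w.py h3
python3 - <<'E'
from h import *
im=cv2.imread("pics/h3.png")[170:310,175:335]
z=cv2.resize(im,None,fx=5,fy=5,interpolation=cv2.INTER_CUBIC).astype(float)
cv2.imwrite("pics/h3z.png",np.clip(255*(z/255)**.5,0,255).astype(np.uint8)[:600])
E
```

```text
25.05 [ 0.4773 -0.2101  0.0546] [[-0.818, 0.575, 0.001], [0.575, 0.818, -0.001], [-0.001, -0.0, -1.0]] [-0.88 -0.11 -0.66] 0.0361
```

View pics/h3z.png

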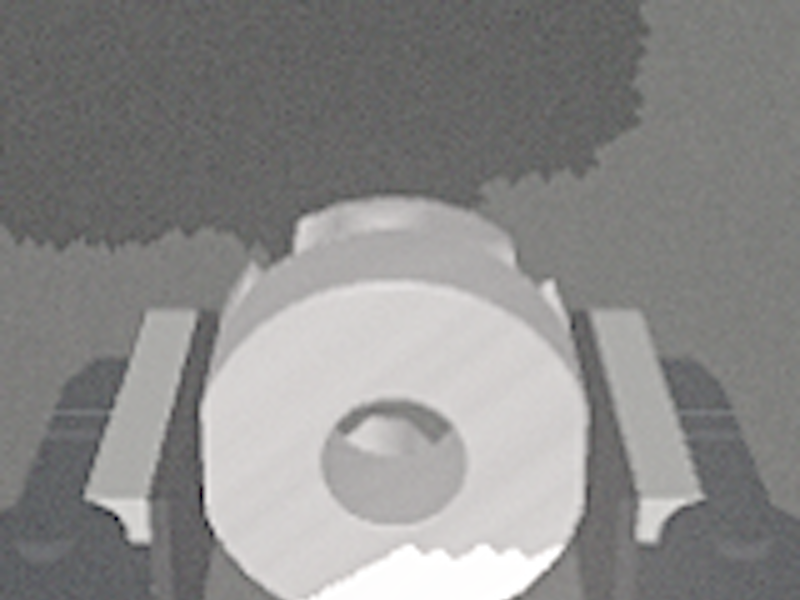

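Run:
```python
from h import *;import pickle
o,p=pickle.load(open("pics/h3.pkl","rb"));Rm=R.from_quat(o["orientation"]).as_matrix()
f=lambda X:(1000*Rm.T@(X-o["eef_pos"])).round(2)
px=lambda a:(175+a[0]/5-.5,170+a[1]/5-.5)
for zt in(14,16,17.7,19):
  z=o["eef_pos"][2]+zt/1000
  l,r,t,b=[onz(p,px(a),z) for a in((321,461),(467,461),(394,397),(394,525))]
  print(zt,np.linalg.norm(r-l)*1e3,np.linalg.norm(b-t)*1e3,f((t+b)/2),f((l+r)/2))
  if zt==17.7: c=(t+b)/2
for pt in((255,268),(296,228),(516,243),(550,282)):
  for z in(-.0023,.001,.0047):
    X=onz(p,px(pt),o["eef_pos"][2]+z);d=X[:2]-c[:2];print(pt,z,np.hypot(*d)*1000,np.degrees(np.arctan2(d[1],d[0])))
```

```text
14 14.185567783989729 14.339813954946564 [ -1.76  -1.   -14.  ] [ -1.64  -1.   -14.  ]
16 13.966425501338886 14.118288837959591 [ -0.53  -1.   -16.  ] [ -0.41  -1.   -16.  ]
17.7 13.780154561085753 13.929992488520698 [  0.52  -1.   -17.7 ] [  0.64  -1.   -17.7 ]
19 13.637712077362714 13.786001162479199 [  1.33  -1.   -19.  ] [  1.44  -1.   -19.  ]
(255, 268) -0.0023 18.138747125919767 -161.9870004843423
(255, 268) 0.001 18.840584979020385 -166.27126336774336
(255, 268) 0.0047 19.742868296098404 -170.6847898095935
(296, 228) -0.0023 18.45675835520873 178.20750621898833
(296, 228) 0.001 19.536806948166415 175.37592432539344
(296, 228) 0.0047 20.79817589509688 172.55854501532775
(516, 243) -0.0023 18.68725722562245 102.2715092432412
(516, 243) 0.001 19.59507910231408 105.76880396436363
(516, 243) 0.0047 20.691473027043177 109.3102532362724
(550, 282) -0.0023 18.80107295562113 84.54138292475751
(550, 282) 0.001 19.305268132393387 89.09516439606362
(550, 282) 0.0047 20.007246675517976 93.8936673198915
```

Call:
step_arm(series="0 0 -0.15 0 0 0 0.3; 0.04 0.1 -0.3 0 0 -0.08 0.3; 0.11 0.26 -0.4 0 0 -0.1667 0.3; 0.18 0.43 -0.43 0 0 -0.1667 0.3; 0.24 0.6 -0.43 0 0 -0.1667 0.3; 0.3 0.75 -0.43 0 0 -0.1667 0.3; 0.3 0.75 -0.43 0 0 -0.1667 0.3")

```text
time: 25.8
eef_pos: [0.5233, -0.0089, 0.1607]
orientation: [0.172, 0.985, 0.001, -0.001]
ft_force: [-0.0, -1.1, -1.0]
width: 0.0355
```

Call:
step_arm(series="0.03 0.18 0 0 0 0 0.3; 0.06 0.36 0 0 0 0 0.3; 0.09 0.54 0 0 0 0 0.3; 0.12 0.72 0 0 0 0 0.3; 0.141 0.86 0 0 0 0 0.3; 0.141 0.895 0 0 0 0 0.3; 0.141 0.895 0 0 0 0 0.3; 0.141 0.895 0 0 0 0 0.3")

```text
time: 26.6
eef_pos: [0.5665, 0.2078, 0.1608]
orientation: [0.175, 0.985, -0.001, -0.001]
ft_force: [0.3, -0.4, -1.7]
width: 0.0357
```

```bash
python3 -c "
from h import *
from bench import arm
o=arm.get_obs();print(o['eef_pos'],R.from_quat(o['orientation']).as_matrix().round(3),shares(o,[.567,.2087,.144]))"
```

```text
[0.56653834 0.20776527 0.16079509] [[-0.939  0.344 -0.001]
 [ 0.344  0.939 -0.001]
 [ 0.001 -0.001 -1.   ]] [-0.00052039  0.00423636  0.06717422]
```

Call:
step_arm(series="0 0.003 0.03 0 0 0 0.3; 0 0.003 0.05 0 0 0 0.3; 0 0.003 0.065 0 0 0 0.3; 0 0.003 0.073 0 0 0 0.3; 0 0.003 0.073 0 0 0 0.3; 0 0.003 0.073 0 0 0 0.3; 0 0.003 0.073 0 0 0 0.3")

```text
time: 27.3
eef_pos: [0.5674, 0.2098, 0.1436]
orientation: [0.174, 0.985, 0.0, 0.0]
ft_force: [0.1, 0.4, -1.8]
width: 0.0358
```

```bash
python3 w.py h4; python3 ov.py h4 .5 -1 .5 -1 -.0023 .020 6.7 208 218
```

```text
27.3 [0.5674 0.2098 0.1436] [[-0.939, 0.343, 0.0], [0.343, 0.939, 0.0], [-0.0, 0.0, -1.0]] [ 0.12  0.37 -1.79] 0.0358
```

View pics/h4_o.png

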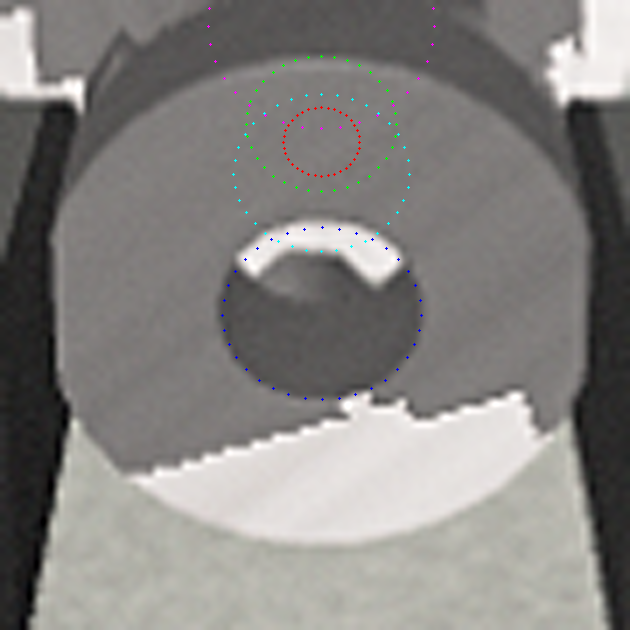

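View pics/h4.png

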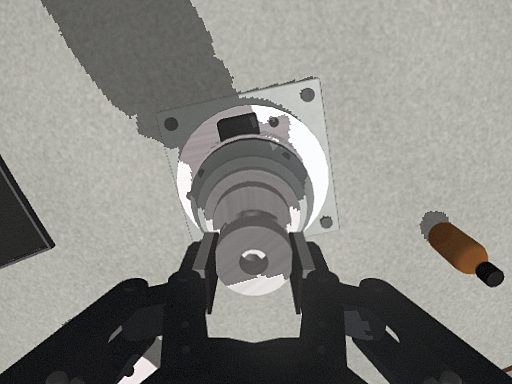

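Call:
step_arm(series="0 -0.0045 0 0 0 0 0.3; 0 -0.0045 0.01 0 0 0 0.3; 0 -0.0045 0.02 0 0 0 0.3; 0 -0.0045 0.028 0 0 0 0.3; 0 -0.0045 0.028 0 0 0 0.3; 0 -0.0045 0.028 0 0 0 0.3")

```text
time: 27.95
eef_pos: [0.5668, 0.2087, 0.1362]
orientation: [0.174, 0.985, -0.0, -0.0]
ft_force: [0.8, -0.3, -1.5]
width: 0.0356
```

```bash
python3 w.py h5; python3 ov.py h5 .5 -1 .5 -1 -.0023 .020 6.7 208 218
```

```text
27.95 [0.5668 0.2087 0.1362] [[-0.939, 0.343, -0.0], [0.343, 0.939, -0.0], [0.0, -0.0, -1.0]] [ 0.76 -0.33 -1.55] 0.0356
```

View pics/h5_o.png

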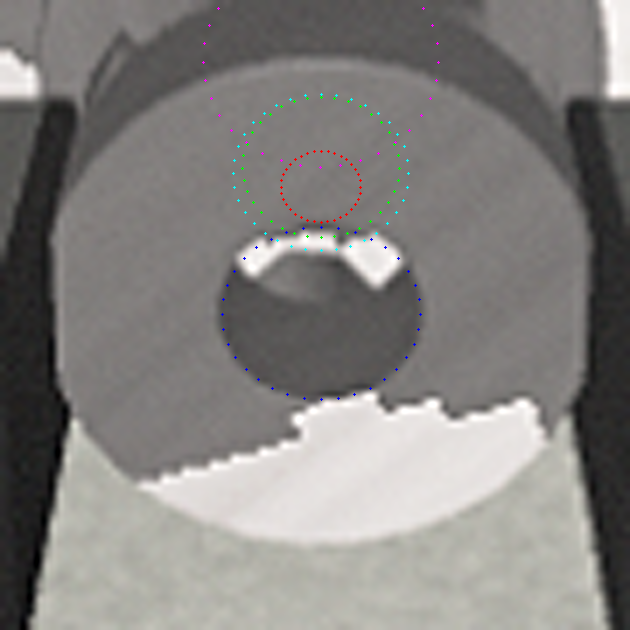

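Call:
step_arm(series="0 0 0.004 0 0 0 0.3; 0 0 0.008 0 0 0 0.3; 0 0 0.012 0 0 0 0.3; 0 0 0.016 0 0 0 0.3")

```text
time: 28.4
eef_pos: [0.5668, 0.2086, 0.1322]
orientation: [0.174, 0.985, -0.0, -0.0]
ft_force: [0.8, 0.6, -1.2]
width: 0.0357
```

```bash
python3 w.py h6; python3 ov.py h6 .5 -1 .5 -1 -.0023 .020 6.7 208 218
```

```text
28.4 [0.5668 0.2086 0.1322] [[-0.939, 0.343, -0.0], [0.343, 0.939, -0.0], [0.0, -0.0, -1.0]] [ 0.85  0.62 -1.23] 0.0357
```

View pics/h6_o.png

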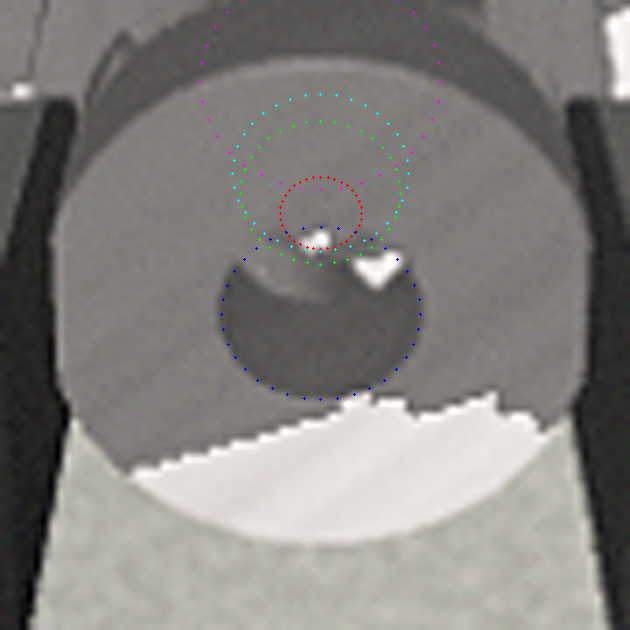

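Call:
step_arm(series="0 0 0.004 0 0 0 0.3; 0 0 0.008 0 0 0 0.3; 0 0 0.012 0 0 0 0.3; 0 0 0.016 0 0 0 0.3; 0 0 0.02 0 0 0 0.3; 0 0 0.022 0 0 0 0.3; 0 0 0.022 0 0 0 0.3")

```text
time: 29.15
eef_pos: [0.5668, 0.2087, 0.1267]
orientation: [0.174, 0.985, -0.0, -0.0]
ft_force: [-0.4, 0.4, -1.3]
width: 0.0357
```

```bash
python3 w.py h7; python3 ov.py h7 .5 -1 .5 -1 -.0023 .020 6.7 208 218
```

```text
29.15 [0.5668 0.2087 0.1267] [[-0.939, 0.343, -0.0], [0.343, 0.939, -0.0], [0.0, -0.0, -1.0]] [-0.36  0.45 -1.29] 0.0357
```

View pics/h7_o.png

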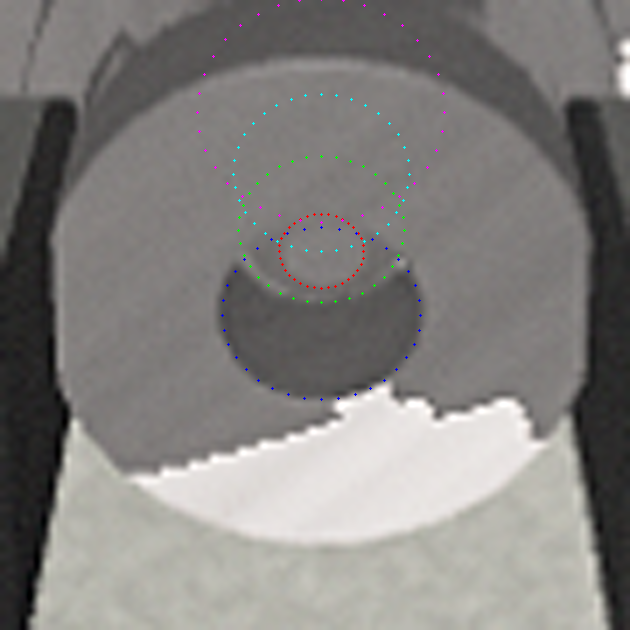

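Call:
step_arm(series="0 0 0.002 0 0 0 0.3; 0 0 0.004 0 0 0 0.3; 0 0 0.006 0 0 0 0.3; 0 0 0.008 0 0 0 0.3; 0 0 0.01 0 0 0 0.3; 0 0 0.01 0 0 0 0.3")

```text
time: 29.8
eef_pos: [0.5668, 0.2086, 0.1242]
orientation: [0.174, 0.985, -0.0, -0.0]
ft_force: [0.6, 0.0, -2.0]
width: 0.0357
```

Call:
step_arm(series="0 0 0.002 0 0 0 0.3; 0 0 0.004 0 0 0 0.3; 0 0 0.004 0 0 0 0.3")

```text
time: 30.1
eef_pos: [0.5668, 0.2087, 0.1232]
orientation: [0.174, 0.985, -0.0, -0.0]
ft_force: [-0.1, -0.1, -2.0]
width: 0.0356
```

Call:
step_arm(series="0 0 0.002 0 0 0 0.3; 0 0 0.004 0 0 0 0.3; 0 0 0.006 0 0 0 0.3; 0 0 0.008 0 0 0 0.3; 0 0 0.008 0 0 0 0.3")

```text
time: 30.6
eef_pos: [0.5668, 0.2087, 0.1212]
orientation: [0.174, 0.985, -0.0, -0.0]
ft_force: [0.3, 0.8, -0.7]
width: 0.0355
```

Call:
step_arm(series="0 0 0.002 0 0 0 0.3; 0 0 0.004 0 0 0 0.3; 0 0 0.004 0 0 0 0.3")

```text
time: 30.9
eef_pos: [0.5668, 0.2087, 0.1202]
orientation: [0.174, 0.985, -0.0, -0.0]
ft_force: [0.2, 0.8, -0.8]
width: 0.0352
```

Call:
step_arm(series="0 0 0.002 0 0 0 0.3; 0 0 0.004 0 0 0 0.3; 0 0 0.004 0 0 0 0.3")

```text
time: 31.2
eef_pos: [0.5669, 0.2087, 0.1195]
orientation: [0.174, 0.985, 0.0, 0.0]
ft_force: [-0.0, -0.4, -0.1]
width: 0.0359
```

Call:
step_arm(series="0 0 0.002 0 0 0 0.3; 0 0 0.002 0 0 0 0.3")

```text
time: 31.4
eef_pos: [0.5669, 0.2087, 0.119]
orientation: [0.174, 0.985, 0.0, 0.0]
ft_force: [-1.2, -0.7, 3.9]
width: 0.0357
```

About 5 N at the home height, well below the key-top level, so the hub has dropped over the key. I'll release and rise.

Call:
step_arm(series="0 0 0 0 0 0 0.5; 0 0 0 0 0 0 0.6; 0 0 0 0 0 0 0.75; 0 0 0 0 0 0 0.9; 0 0 0 0 0 0 0.9")

```text
time: 31.9
eef_pos: [0.5668, 0.2087, 0.1187]
orientation: [0.174, 0.985, -0.0, -0.0]
ft_force: [0.2, -0.4, 0.0]
width: 0.0769
```

Call:
step_arm(series="0 0 -0.08 0 0 0 0.9; 0 0 -0.2 0 0 0 0.9; 0 0 -0.34 0 0 0 0.9; 0 0 -0.4 0 0 0 0.9; 0 0 -0.4 0 0 0 0.9; 0 0 -0.4 0 0 0 0.9")

```text
time: 32.5
eef_pos: [0.5667, 0.2086, 0.2183]
orientation: [0.174, 0.985, -0.0, -0.0]
ft_force: [0.5, 0.5, -0.9]
width: 0.0768
```

```bash
python3 w.py e1; python3 w.py e1s scene
python3 - <<'E'
from h import *;import pickle
im=cv2.imread("pics/e1.png")[110:240,175:335]
cv2.imwrite("pics/e1z.png",cv2.resize(im,None,fx=4,fy=4,interpolation=cv2.INTER_CUBIC))
im=cv2.imread("pics/e1s.png")[150:250,270:360]
cv2.imwrite("pics/e1sz.png",cv2.resize(im,None,fx=6,fy=6,interpolation=cv2.INTER_CUBIC))
E
python3 ringf.py e1 252 192 34 .138 200
```

```text
32.5 [0.5667 0.2086 0.2183] [[-0.939, 0.343, -0.0], [0.343, 0.939, -0.0], [0.0, -0.0, -1.0]] [ 0.45  0.55 -0.89] 0.0768
32.55 [0.5663 0.2085 0.2176] [[-0.939, 0.343, -0.002], [0.343, 0.939, -0.0], [0.001, -0.001, -1.0]] [-0.35  0.3  -0.45] 0.0769
outer [275.94 211.73] [ 4.15 23.23] [0.58572 0.21967 0.138  ] in tool mm [-14.11  16.9   80.26]
outer [221.65 206.92] [ 3.42 17.64] [0.56722 0.18087 0.138  ] in tool mm [-10.05 -25.89  80.26]
outer [253.84 193.35] [7.16 7.29] [0.56529 0.20852 0.138  ] in tool mm [ 1.25 -0.58 80.26]
outer [253.19 185.38] [58.04 64.81] [0.55904 0.21027 0.138  ] in tool mm [ 7.72 -1.09 80.27]
hole [253.53 193.8 ] [17.53 18.82] [0.56556 0.20817 0.138  ] in tool mm [ 0.88 -0.82 80.26]
```

View pics/e1z.png

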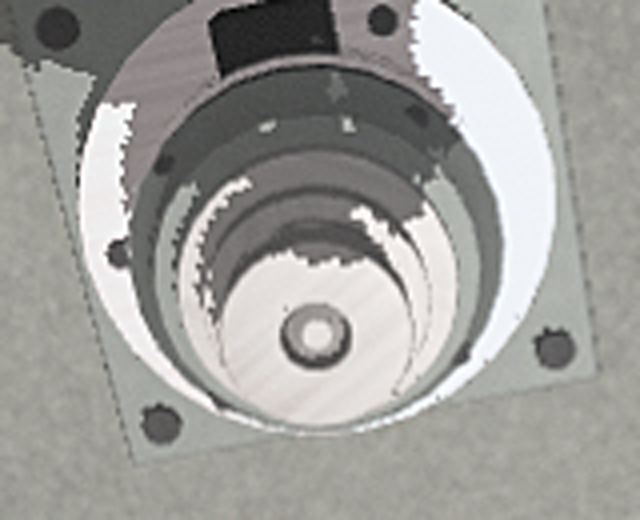

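View pics/e1sz.png

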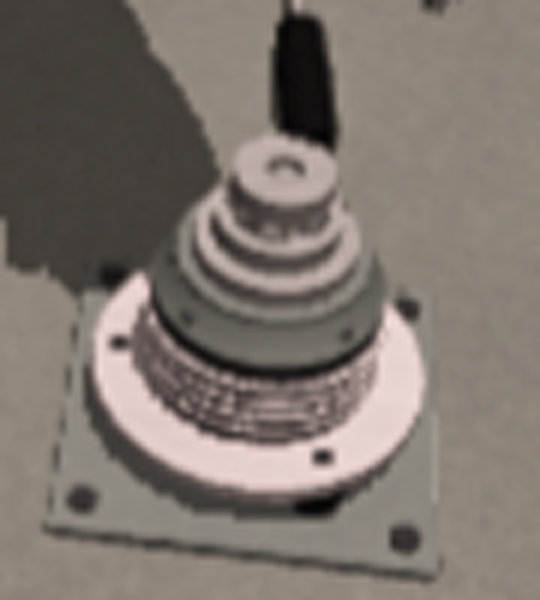

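```bash
python3 -c "
from bench import arm
print(arm.job_done());print(arm.get_obs()['time'])"
```

```text
the job is handed in; nothing more can be done
None
the job is handed in; nothing more can be done
```

I placed the washer, then the spacer, then the hub on the spindle, and handed the job in at about 32.6 s. I got no verdict back.

- **Placing:** Each part was lowered slowly and released at about 4–5 N of contact, at the height expected for its home position. I saw the key and the hub's slots in the wrist images and turned the hub about 15° to line them up. It then passed the key's top level with no resistance.
- **Last checks:** The final wrist view shows the hub's bore and the spindle tip concentric to within about 1 mm. The tip sits just below the hub's top, as it should when the hub is fully home. The scene view shows a level three-step stack with the gripper clear at 0.218 m. The screwdriver and oil bottle looked undisturbed in the last views that showed them. I did not check the rotor again at the end, though the arm never went near it.
- **Problems on the way:** The first closes on the washer and the spacer were too high, so I reopened, went lower and gripped again. Pressing down in the tray during those grips reached about 26 N, on the tray and not on the drive. The wrist and top cameras disagreed by about 1–2 mm, which I corrected by sighting each bore against the spindle.

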